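# Dip the rolling mill's gear oil

## Task

Check the gear oil of the rolling mill: slide the loose drip tray along the bench until it stands under the mouth of the slanting filler tube, without lifting it. Then take the dipstick from the wooden tool rest, push it down the filler tube until its collar stops on the mouth, draw it right out again, and hold it level with its tip above the tray so that the marks can be read. Finish still holding it so, touching nothing else with it, and leave the other tools where they are.

Things in the scene. Friction and masses are not known exactly. Their poses are not given: they have to be found in the camera images.
- filler_mouth (a point): centre of the open upper end of the steel filler tube on the mill's gear case, 160 mm above the bench. The tube slants at 45 degrees and overhangs the bench at the machine's side. z runs along the tube, out of the mouth and upward; x is level. Straight bore about 17 mm wide, free for 170 mm along the axis; tube 26 mm outside at the mouth, 134 mm long to the case.
- tray_center (a point): middle of the loose drip tray, half-way up: an open bright steel tray 130 mm (its x) by 160 mm (its y) and 22 mm high, walls and floor 3 mm, about 0.35 kg, standing on the bench. Its +y points roughly at the machine; its end wall at -y is the one away from the machine.
- tray: the same tray, origin in the middle of its underside, same axes
- dipstick_grip (a point): middle of the dipstick's handle, a black ribbed cylinder 16 mm in diameter and 60 mm long. The x axis runs along the dipstick to its tip. At the start the dipstick lies level in one of the two pairs of notches of the tool rest, its axis 44 mm above the bench, the handle sticking out free of the rest.
- dipstick_collar (a point): centre of the face of the steel collar that looks to the tip, 36 mm from the middle of the handle; the collar is 30 mm in diameter and 6 mm thick and comes to rest on the mouth of the filler tube
- dipstick_tip (a point): tip of the dipstick, the end of its steel rod, 8 mm in diameter and 160 mm long from the collar. Two ring marks lie 17 and 39 mm from the tip. Dipstick 226 mm long in all, about 0.1 kg, its balance point some 30 mm from the collar towards the tip.
- dipstick: the whole dipstick, origin in the middle of its handle, x axis to the tip
- rest: fixed beech tool rest, 130 (x) by 140 (y), 54 mm high, origin under its middle. Two cross-boards at x = -48 and +48 mm, 10 mm thick, have open-topped notches 10 mm wide and 14 mm deep at y = -40 and +40 mm; handles stick out to -x, the middle of the dipstick's handle at x = -100 mm.
- burnisher: bystander in the other pair of notches: a pointed steel burnisher with a turned wooden handle 22 mm thick and no collar; origin on its axis, 100 mm from the middle of the rest
- mallet: bystander: hide mallet lying on the bench, head 54 mm in diameter and 90 mm long (y), handle 215 mm along x, origin under the head
- dome_cube: bystander: 50 mm steel doming cube with round hollows, origin under its middle
- mill: fixed rolling mill, origin on the bench under the middle of its gear case (160 by 130, 148 mm high). In its frame the filler mouth is at (0, -160, 160) mm, the tube rises to -y, and the edge of the 12 mm high bedplate is at y = -85. Motor to +x, out to 277 mm, 172 mm high; mill stand to +y, 150 to 345 mm, 270 mm high.
Not all that is in view belongs to the job. Leave any red look-alike of the dipstick alone.

How it is judged:
By the outcome, as a careful person would: the job done as asked, in the order asked, and still so for the second after the job is handed in, while the arm keeps its last pose, push and grip.
It also fails if it takes over 67 s, if anything falls off the work surface, if the arm or the gripper's body presses on something with over 40 N, if the wrist force passes 120 N, or if a joint passes its speed limit or range.

## Robot

A 6-joint arm with a two-finger parallel gripper is mounted at the origin on the work surface. World frame = base frame: x ahead of the robot, y to its left, z up, the work surface at z = 0. Lengths are in m, angles in rad, forces in N, time in s.
With the tool pointing down it reaches from about 0.375 to 0.9 m from the base axis. Payload 3.1 kg.
Tool frame: the origin (TCP) lies midway between the tips of the shut fingers; the grasp point (between the pads) lies 19 mm behind it (ctrl.tcp_to_grasp is the distance from the TCP to the grasp point, in m); x points along the fingers, z is the direction in which the jaws open and shut, and the axes are right-handed (so a half turn about x gives the same grasp; the last joint's range is limited). The gripper opens to 87 mm and grips with 3 to 60 N. Pads are 19 mm wide; open, the fingers measure 117 mm over their backs; the gripper's body (75 mm by 190 mm) begins 51 mm behind the grasp point.
Start: joints at [1.014, 0.527, 1.433, -0, 1.181, -0.178], TCP at [0.231, 0.581, 0.223] pointing down, gripper open.
Joint ranges: [-3.08, 3.08], [-0.75, 2.2], [0.22, 2.44], [-1.43, 4.57], [0, 2.65], [-2.85, 2.85]. Speed limits (rad/s): [2.79, 2.79, 3.14, 3.14, 3.14, 3.14].

## Interface

Orientations are given as a 3x3 rotation matrix whose columns are the frame's x, y, z axes.
In Python, from plant import ctrl gives the robot as it stands. The module is installed in compiled form; this text tells all that it offers.
- The arm moves only by the tool step_arm, never from a script. Its argument "series" is a list of rows, each an object of numbers: "x", "y", "z": the shift along the tool's x, y, z in mm; "rx", "ry", "rz": the turn, a rotation vector about the tool's x, y, z in degrees; "grip": the gripper command: -1 is fully open, 1 is shut, values between are in proportion. A call has 1 to 20 rows; each row shifts and turns the pose as measured when the row begins, along the tool's axes as they then stand; what a row does not reach is not made up. A row lasts 1/10 s, in which the tool goes at most 50 mm and 8.59 degrees, less where a joint would pass 70% of its speed; a pose out of reach is approached as far as the arm can. A call with a gripper value outside its range is refused whole. The fingers move at their own pace and stop on an object; "squeeze" is the grip in N (left out, the last holds). Time passes only in rows, so rows that do not move let the fingers close. It gives the time, the measured TCP pose, the force and the opening at its end, in the units of the state.
- ctrl.get_obs(): the state, without advancing time (a new reading comes with each control period).
- ctrl.capture(name): name is "scene" or "top" or "wrist"; returns (picture, depth): 400x640x3 uint8, red, green, blue; 400x640 float32, m along the optical axis (not along the pixel's ray), 0 where there is no reading.
- ctrl.camera_info(name): a dict with "camera_matrix" (3x3 intrinsics, pixels), "cam_to_world" (4x4, takes a point from camera to world coordinates); the wrist camera has in their place "hand_eye" (4x4, takes a point from camera to tool coordinates, whose origin is the TCP and whose axes are the tool frame's). Camera axes: x right, y down, z forward; pixel columns grow to the right and rows downward; lengths in m; the calibration is good to about 2 mm. A picture is of the moment at which its call begins: read the wrist's pose just before it. camera_info takes no time and is no camera call.
- ctrl.finish_job(): hands the job in, once; it reports no verdict.
The state is a dict: "t": time; "joints": joint angles; "qvel": joint speeds; "joint_efforts": joint torques, N m; "position": TCP position; "orientation": TCP orientation; "force": force on the tool from outside, world axes, zero at the start; "moment": the same for the moment, N m; "finger_gap": opening from 0.0 (shut) to 1.0 (fully open).
Only numpy, scipy, OpenCV 4.12 (cv2) and the standard library are available. Lean on these libraries where they do the work, as an engineer would, in place of code of your own. Each camera call takes 0.05 s, during which the arm holds its last target.

## Working session

There is one attempt and no reset: what is moved stays moved. The work goes in short steps, Python scripts to look and compute and a tool call to move; the robot and the scene stay as the last step left them, time stands still between calls to the robot, and variables do not carry over. Pictures are saved under pics/ and viewed, and the job is handed in when it is done.

Besides the shell and the picture viewer there is one more tool, called after "Call:" as name([rows], argument=value, ...), one row to a line, values as JSON. step_arm: Moves the arm, as the interface text tells. Its arguments: {"type":"object","properties":{"series":{"type":"array"},"squeeze":{"type":"number"}},"required":["series"]}

```bash
mkdir -p pics; ls
cat > h.py <<'E'
import numpy as np, cv2
from plant import ctrl
def cap(n,name):
    o=ctrl.get_obs(); im,d=ctrl.capture(n)
    cv2.imwrite(f'pics/{name}.png',im[:,:,::-1]); np.savez(f'pics/{name}.npz',im=im,d=d,p=o['position'],R=o['orientation'])
    return im,d
E
python3 - <<'E'
from h import *
o=ctrl.get_obs(); print(o)
print(ctrl.tcp_to_grasp)
for n in ['scene','top','wrist']:
    print(n,ctrl.camera_info(n))
    cap(n,n+'0')
E
```

```text
pics
{'t': 0.0, 'joints': array([ 1.01452399e+00,  5.28484526e-01,  1.43392028e+00,  4.82145181e-05,
        1.18136414e+00, -1.78490643e-01]), 'qvel': array([ 0.00166334, -0.00131433, -0.00163379, -0.00119827, -0.00027964,
        0.00025044]), 'joint_efforts': array([-1.07447573e-03, -4.40042889e+01, -1.76591277e+01,  6.32334058e-02,
        5.83100086e-02, -1.60717468e-04]), 'position': array([0.23009841, 0.58031416, 0.22155463]), 'orientation': array([[-1.18701356e-03, -9.29478140e-01,  3.68875288e-01],
       [-1.82461749e-03,  3.68876947e-01,  9.29476449e-01],
       [-9.99997631e-01,  4.30244843e-04, -2.13380401e-03]]), 'force': array([-0.3916973 , -0.8066259 , -0.27793315]), 'moment': array([0.02316279, 0.00070358, 0.01433281]), 'finger_gap': 0.9979579127916209}
0.0187
scene {'camera_matrix': array([[437.89981691,   0.        , 326.92199393],
       [  0.        , 437.89981691, 201.11766412],
       [  0.        ,   0.        ,   1.        ]]), 'cam_to_world': array([[ 2.66377809e-01,  8.40134325e-01, -4.72458652e-01,
         1.05673419e+00],
       [ 9.63868690e-01, -2.3212
[... 496 characters left out ...]
42, -0.0303292 , -0.02246761, -0.1533363 ],
       [ 0.0277696 , -0.18760643, -0.98185166,  1.63900698],
       [ 0.        ,  0.        ,  0.        ,  1.        ]])}
wrist {'camera_matrix': array([[309.15639687,   0.        , 313.25873511],
       [  0.        , 309.15639687, 197.83356794],
       [  0.        ,   0.        ,   1.        ]]), 'hand_eye': array([[ 9.33392690e-06, -2.85993825e-01,  9.58231460e-01,
        -1.63243747e-01],
       [-3.46924929e-04, -9.58231404e-01, -2.85993805e-01,
         7.77108591e-02],
       [ 9.99999940e-01, -3.29764936e-04, -1.08162449e-04,
        -1.48887417e-03],
       [ 0.00000000e+00,  0.00000000e+00,  0.00000000e+00,
         1.00000000e+00]])}
```

View pics/scene0.png

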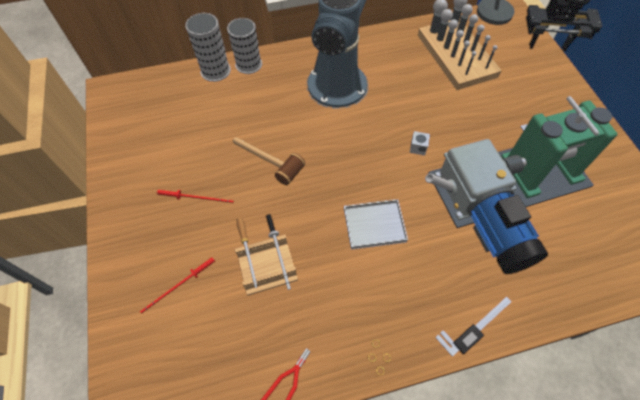

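View pics/top0.png

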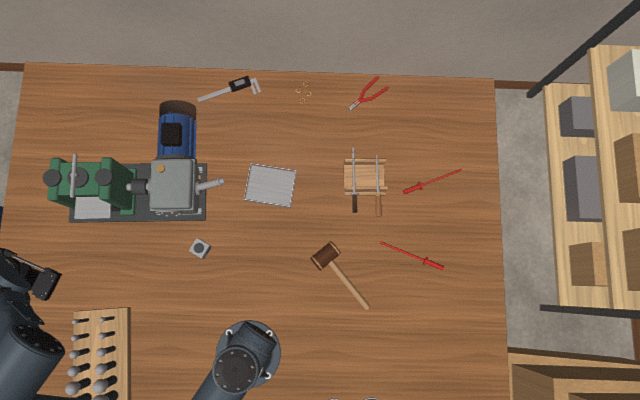

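View pics/wrist0.png

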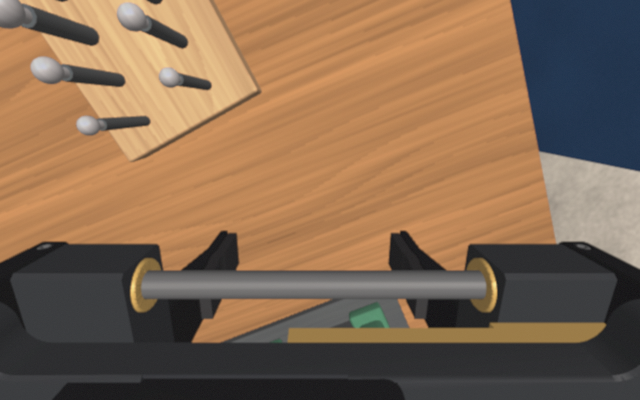

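Candidates for the dipstick in scene0: a black-handled rod in the rest at (272,228), a wooden-handled burnisher in the rest at (242,233), and red look-alikes at (180,195) and (195,275). The description (black handle, steel collar, lying in the rest) points to (272,228), so I'll check it in a close crop.

```bash
cat >> h.py <<'E'
def ray(n,uv):
    i=ctrl.camera_info(n);K=i['camera_matrix'];T=i['cam_to_world']
    d=T[:3,:3]@(np.linalg.inv(K)@np.array([uv[0],uv[1],1.]));return T[:3,3],d
def onplane(n,uv,z):
    o,d=ray(n,uv);return o+d*(z-o[2])/d[2]
def tri(a,b):
    (o1,d1),(o2,d2)=ray(*a),ray(*b)
    s=np.linalg.lstsq(np.c_[d1,-d2],o2-o1,rcond=None)[0]
    p,q=o1+s[0]*d1,o2+s[1]*d2;return (p+q)/2,np.linalg.norm(p-q)
def dpt(n,uv,d):
    i=ctrl.camera_info(n);K=i['camera_matrix'];T=i['cam_to_world']
    z=d[int(round(uv[1])),int(round(uv[0]))];return T[:3,:3]@(np.linalg.inv(K)@np.array([uv[0],uv[1],1.])*z)+T[:3,3]
E
python3 - <<'E'
import cv2
s=cv2.imread('pics/scene0.png');t=cv2.imread('pics/top0.png')
def crop(im,x,y,w,h,k,name):
    cv2.imwrite(f'pics/{name}.png',cv2.resize(im[y:y+h,x:x+w],None,fx=k,fy=k,interpolation=cv2.INTER_CUBIC))
crop(s,225,200,90,100,6,'c_s_rest');crop(s,330,130,190,110,4,'c_s_tube')
crop(t,330,135,80,90,6,'c_t_rest');crop(t,140,140,170,120,4,'c_t_tube')
E
```

```text
(no output)
```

View pics/c_s_rest.png

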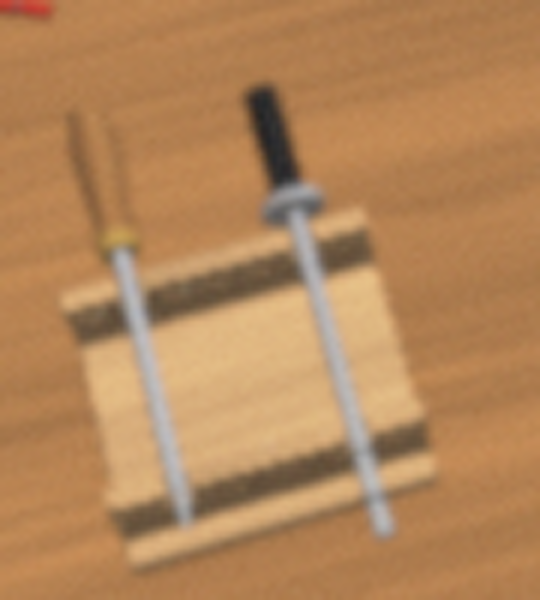

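View pics/c_s_tube.png

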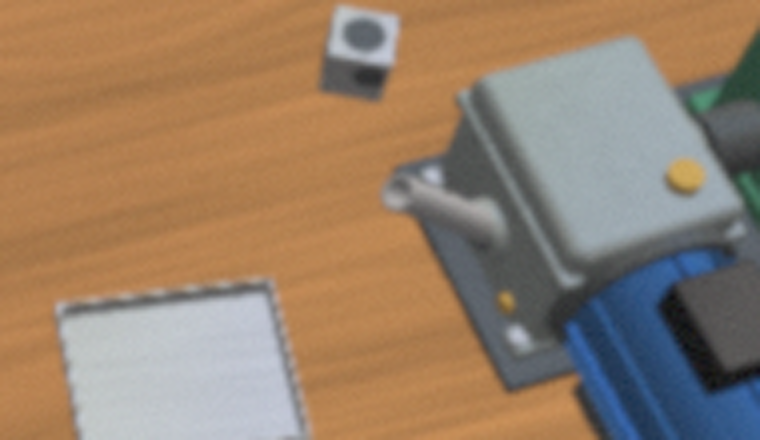

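View pics/c_t_rest.png

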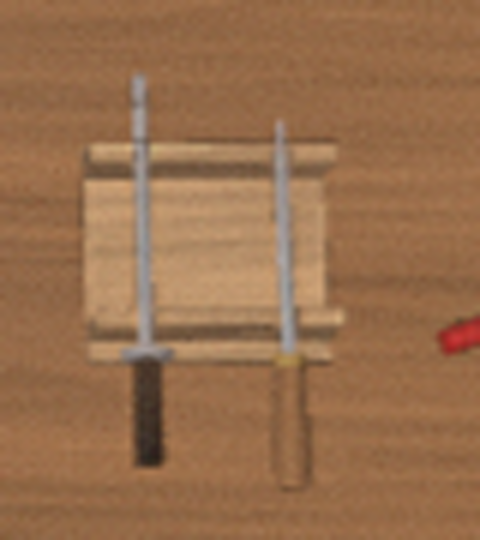

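View pics/c_t_tube.png

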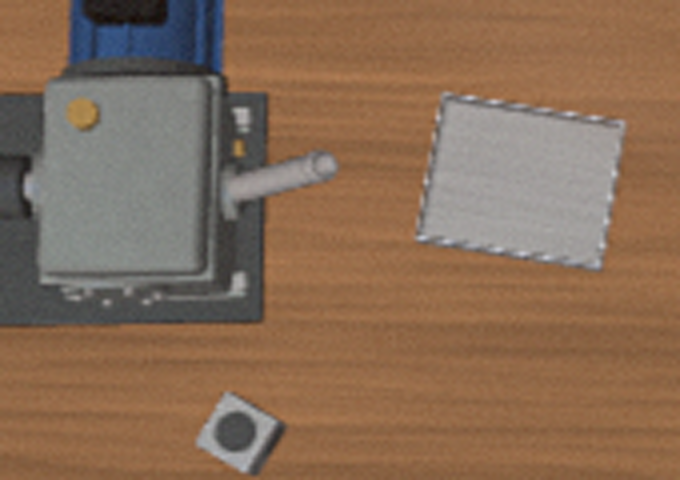

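Run:
```python
from h import *
np.set_printoptions(precision=4,suppress=True)
S=lambda x,y,u,v,k:((u+.5)/k-.5+x,(v+.5)/k-.5+y)
st=lambda u,v:S(330,130,u,v,4); sr=lambda u,v:S(225,200,u,v,6); tt=lambda u,v:S(140,140,u,v,4); tr=lambda u,v:S(330,135,u,v,6)
print('mouth tri',tri(('scene',st(398,192)),('top',tt(324,165))),onplane('scene',st(398,192),.16),onplane('top',tt(324,165),.16))
print('tube base top',onplane('top',tt(232,187),.068), onplane('scene',st(490,228),.068))
# dipstick
for nm,a,b in [('hend',sr(261,92),tr(149,463)),('collar',sr(293,203),tr(147,355)),('tip',sr(385,530),tr(139,77))]:
    print(nm,tri(('scene',a),('top',b)),onplane('scene',a,.044),onplane('top',b,.044))
for nm,a in [('t1',(443,95)),('t2',(624,122)),('t3',(603,269)),('t4',(417,240))]:
    print('tray',onplane('top',tt(*a),.022))
for nm,a in [('b1',(268,95)),('b2',(264,322))]: print('bed',onplane('top',tt(*a),.012))
for nm,a in [('r1',(85,148)),('r2',(335,148)),('r3',(90,360)),('r4',(332,358))]: print('rest',onplane('top',tr(*a),.054))
for c in [(236,430),]: print('cube',onplane('top',tt(*c),.05))
# mallet
print('mallet',onplane('top',(326,256),.05),onplane('top',(367,308),.03))
print('case corners',[onplane('top',tt(*a),.148)[:2] for a in [(222,80),(215,270),(45,85),(40,270)]])
# depth tube points
f=np.load('pics/top0.npz');d=f['d']
for uv in [(200,187),(205,185.5),(210,184),(215,182.5),(219,181)]: print(uv,dpt('top',uv,d))
```

```text
mouth tri (array([0.5308, 0.0974, 0.1562]), np.float64(0.002700483943332656)) [0.5326 0.0943 0.16  ] [0.5305 0.098  0.16  ]
tube base top [0.5297 0.188  0.068 ] [0.5287 0.186  0.068 ]
hend (array([ 0.4645, -0.3355,  0.0421]), np.float64(0.0028831065833005917)) [ 0.4653 -0.3369  0.044 ] [ 0.4644 -0.3339  0.044 ]
collar (array([ 0.5256, -0.3333,  0.0442]), np.float64(0.002290517691276101)) [ 0.5253 -0.3344  0.044 ] [ 0.5258 -0.3322  0.044 ]
tip (array([ 0.6873, -0.3273,  0.0449]), np.float64(0.002652529510562967)) [ 0.6867 -0.3286  0.044 ] [ 0.6877 -0.3261  0.044 ]
tray [0.6255 0.0235 0.022 ]
tray [ 0.6067 -0.1325  0.022 ]
tray [ 0.4782 -0.1189  0.022 ]
tray [0.4983 0.0392 0.022 ]
bed [0.6232 0.1749 0.012 ]
bed [0.4259 0.1652 0.012 ]
rest [ 0.642  -0.2948  0.054 ]
rest [ 0.6467 -0.4368  0.054 ]
rest [ 0.5199 -0.2992  0.054 ]
rest [ 0.5253 -0.4347  0.054 ]
cube [0.3315 0.1746 0.05  ]
mallet [ 0.3142 -0.2413  0.05  ] [ 0.1509 -0.3793  0.03  ]
case corners [array([0.5993, 0.1845]), array([0.4471, 0.1791]), array([0.5906, 0.3227]), array([0.443 , 0.3136])]
(200, 187) [0.5219 0.1738 0.0972]
(205, 185.5) [0.5228 0.1537 0.1189]
(210, 184) [0.5238 0.1341 0.1398]
(215, 182.5) [0.525  0.1153 0.1588]
(219, 181) [0.5339 0.1062 0.142 ]
```

Call:
step_arm([
  {"x":-45,"grip":-1},
  {"x":-45},
  {"x":-45},
  {"x":-45},
  {"y":-32,"z":-33},
  {"y":-32,"z":-33},
  {"y":-32,"z":-33},
  {"y":-32,"z":-33},
  {"y":-32,"z":-33},
  {"y":-32,"z":-33},
  {"y":-32,"z":-33},
  {"y":-32,"z":-33},
  {"y":-32,"z":-33},
  {"y":-32,"z":-33},
  {"y":-32,"z":-33},
  {"y":-32,"z":-33},
])

```text
$.series[0]: bad value
```

Call:
step_arm([
  {"x":-45,"y":0,"z":0,"rx":0,"ry":0,"rz":0,"grip":-1},
  {"x":-45,"y":0,"z":0,"rx":0,"ry":0,"rz":0,"grip":-1},
  {"x":-45,"y":0,"z":0,"rx":0,"ry":0,"rz":0,"grip":-1},
  {"x":-45,"y":0,"z":0,"rx":0,"ry":0,"rz":0,"grip":-1},
])

```text
t: 0.55
position: [0.2281, 0.5768, 0.396]
orientation: [[-0.015, -0.929, 0.369], [-0.023, 0.369, 0.929], [-1.0, 0.005, -0.027]]
force: [0.6, 1.5, -0.5]
finger_gap: 1.004
```

Call:
step_arm([
  {"x":0,"y":-32,"z":-33,"rx":0,"ry":0,"rz":0,"grip":-1},
  {"x":0,"y":-32,"z":-33,"rx":0,"ry":0,"rz":0,"grip":-1},
  {"x":0,"y":-32,"z":-33,"rx":0,"ry":0,"rz":0,"grip":-1},
  {"x":0,"y":-32,"z":-33,"rx":0,"ry":0,"rz":0,"grip":-1},
  {"x":0,"y":-32,"z":-33,"rx":0,"ry":0,"rz":0,"grip":-1},
  {"x":0,"y":-32,"z":-33,"rx":0,"ry":0,"rz":0,"grip":-1},
  {"x":0,"y":-32,"z":-33,"rx":0,"ry":0,"rz":0,"grip":-1},
  {"x":0,"y":-32,"z":-33,"rx":0,"ry":0,"rz":0,"grip":-1},
  {"x":0,"y":-32,"z":-33,"rx":0,"ry":0,"rz":0,"grip":-1},
  {"x":0,"y":-32,"z":-33,"rx":0,"ry":0,"rz":0,"grip":-1},
  {"x":0,"y":-32,"z":-33,"rx":0,"ry":0,"rz":0,"grip":-1},
  {"x":0,"y":-32,"z":-33,"rx":0,"ry":0,"rz":0,"grip":-1},
  {"x":0,"y":-32,"z":-33,"rx":0,"ry":0,"rz":0,"grip":-1},
  {"x":0,"y":-32,"z":-33,"rx":0,"ry":0,"rz":0,"grip":-1},
  {"x":0,"y":-32,"z":-33,"rx":0,"ry":0,"rz":0,"grip":-1},
  {"x":0,"y":-32,"z":-33,"rx":0,"ry":0,"rz":0,"grip":-1},
])

```text
t: 2.15
position: [0.519, -0.1187, 0.407]
orientation: [[-0.002, -0.933, 0.359], [-0.004, 0.359, 0.933], [-1.0, 0.001, -0.004]]
force: [0.8, 0.1, 0.2]
finger_gap: 1.003
```

```bash
cat >> h.py <<'E'
from scipy.spatial.transform import Rotation as Ro
np.set_printoptions(precision=4,suppress=True)
def plan(p,R,n=None):
    """rows (tool axes, mm/deg) for a straight move with simultaneous turn"""
    o=ctrl.get_obs(); p0,R0=np.array(o['position']),np.array(o['orientation'])
    p=np.array(p,float); w=Ro.from_matrix(R0.T@R).as_rotvec(); dp=p-p0
    m=max(np.linalg.norm(dp)/.045,np.linalg.norm(np.degrees(w))/8,1); n=n or int(np.ceil(m))
    print('pos',p0,'n',n,'tot shift tool mm',R0.T@dp*1e3,'rot deg',np.degrees(w),'F',o['force'],'gap',o['finger_gap'],'t',o['t'])
    for k in range(n):
        Rk=R0@Ro.from_rotvec(w*k/n).as_matrix()
        print(np.round(Rk.T@dp/n*1e3,1),np.round(np.degrees(w)/n,2))
def frame(x,z):
    x=np.array(x,float);x/=np.linalg.norm(x);z=np.array(z,float);z-=x*(x@z);z/=np.linalg.norm(z)
    return np.c_[x,np.cross(z,x),z]
E
python3 - <<'E'
from h import *
th=np.radians(27); n=np.array([-.045,.999,0]); z=np.array([0,0,1.])
R=frame(np.sin(th)*n-np.cos(th)*z,[.999,.045,0]); print(R)
plan([.553,-.21,.20],R)
E
```

```text
[[-0.0204 -0.0401  0.999 ]
 [ 0.4535  0.8901  0.045 ]
 [-0.891   0.454  -0.    ]]
pos [ 0.519  -0.1187  0.407 ] n 9 tot shift tool mm [207.298  -64.5991 -72.2187] rot deg [ 65.0654 -15.8627  23.9913] F [0.7903 0.1498 0.1666] gap 1.0029484214570246 t 2.15
[23.  -7.2 -8. ] [ 7.23 -1.76  2.67]
[22.4 -9.2 -7.7] [ 7.23 -1.76  2.67]
[ 21.7 -11.2  -7.1] [ 7.23 -1.76  2.67]
[ 20.9 -13.   -6.2] [ 7.23 -1.76  2.67]
[ 20.1 -14.7  -5.1] [ 7.23 -1.76  2.67]
[ 19.3 -16.2  -3.7] [ 7.23 -1.76  2.67]
[ 18.4 -17.4  -2.2] [ 7.23 -1.76  2.67]
[ 17.5 -18.4  -0.5] [ 7.23 -1.76  2.67]
[ 16.6 -19.2   1.4] [ 7.23 -1.76  2.67]
```

Call:
step_arm([
  {"x":23,"y":-7,"z":-8,"rx":7.2,"ry":-1.8,"rz":2.7,"grip":-1},
  {"x":22,"y":-9,"z":-8,"rx":7.2,"ry":-1.8,"rz":2.7,"grip":-1},
  {"x":22,"y":-11,"z":-7,"rx":7.2,"ry":-1.8,"rz":2.7,"grip":-1},
  {"x":21,"y":-13,"z":-6,"rx":7.2,"ry":-1.8,"rz":2.7,"grip":-1},
  {"x":20,"y":-15,"z":-5,"rx":7.2,"ry":-1.8,"rz":2.7,"grip":-1},
  {"x":19,"y":-16,"z":-4,"rx":7.2,"ry":-1.8,"rz":2.7,"grip":-1},
  {"x":18,"y":-17,"z":-2,"rx":7.2,"ry":-1.8,"rz":2.7,"grip":-1},
  {"x":17,"y":-18,"z":0,"rx":7.2,"ry":-1.8,"rz":2.7,"grip":-1},
  {"x":17,"y":-19,"z":1,"rx":7.2,"ry":-1.8,"rz":2.7,"grip":-1},
])

```text
t: 3.05
position: [0.5559, -0.2186, 0.1945]
orientation: [[0.001, 0.003, 1.0], [0.47, 0.883, -0.003], [-0.883, 0.47, -0.001]]
force: [-0.1, -0.6, 0.2]
finger_gap: 0.997
```

Run:
```python
from h import *
cap('wrist','w1')
th=np.radians(27); n=np.array([-.045,.999,0]); z=np.array([0,0,1.])
R=frame(np.sin(th)*n-np.cos(th)*z,[.999,.045,0])
plan([.553,-.165,.012],R); print(ctrl.get_obs()['joints'])
```

```text
pos [ 0.5535 -0.2207  0.1892] n 5 tot shift tool mm [182.4351 -34.7355   0.4206] rot deg [-2.9987  1.0204 -1.23  ] F [-1.1126 -2.0697 -3.5678] gap 0.9966271437265031 t 3.1
[36.5 -6.9  0.1] [-0.6   0.2  -0.25]
[36.5 -6.8  0.1] [-0.6   0.2  -0.25]
[36.5 -6.6  0.2] [-0.6   0.2  -0.25]
[36.6 -6.5  0.3] [-0.6   0.2  -0.25]
[36.6 -6.3  0.3] [-0.6   0.2  -0.25]
[-0.7503  0.6571  1.3916  0.3536  1.4536 -0.845 ]
```

View pics/w1.png

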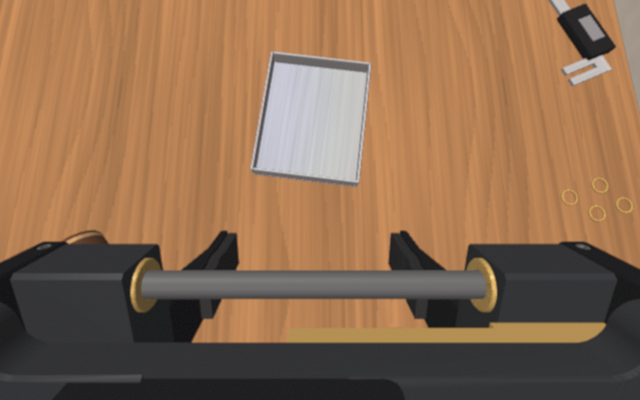

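Call:
step_arm([
  {"x":37,"y":-7,"z":-1,"rx":-0.6,"ry":0.2,"rz":-0.2,"grip":-1},
  {"x":37,"y":-7,"z":-1,"rx":-0.6,"ry":0.2,"rz":-0.2,"grip":-1},
  {"x":37,"y":-7,"z":-1,"rx":-0.6,"ry":0.2,"rz":-0.2,"grip":-1},
  {"x":37,"y":-6,"z":-1,"rx":-0.6,"ry":0.2,"rz":-0.2,"grip":-1},
  {"x":24,"y":-6,"z":0,"rx":-0.6,"ry":0.2,"rz":-0.2,"grip":-1},
  {"x":0,"y":0,"z":0,"rx":0,"ry":0,"rz":0,"grip":-1},
])

```text
t: 3.7
position: [0.5483, -0.1703, 0.0166]
orientation: [[-0.021, -0.052, 0.998], [0.453, 0.89, 0.057], [-0.891, 0.453, 0.005]]
force: [-1.0, -0.1, 1.3]
finger_gap: 0.997
```

Run:
```python
from h import *
cap('scene','s1')
th=np.radians(27); n=np.array([-.045,.999,0]); z=np.array([0,0,1.])
R=frame(np.sin(th)*n-np.cos(th)*z,[.999,.045,0])
plan([.549,-.140,.014],R)
```

```text
pos [ 0.5492 -0.1712  0.018 ] n 1 tot shift tool mm [17.6562 25.9527  1.4667] rot deg [0.7203 0.0509 0.1074] F [-0.1637  0.1007  0.4918] gap 0.9977374677790475 t 3.75
[17.7 26.   1.5] [0.72 0.05 0.11]
```

View pics/s1.png

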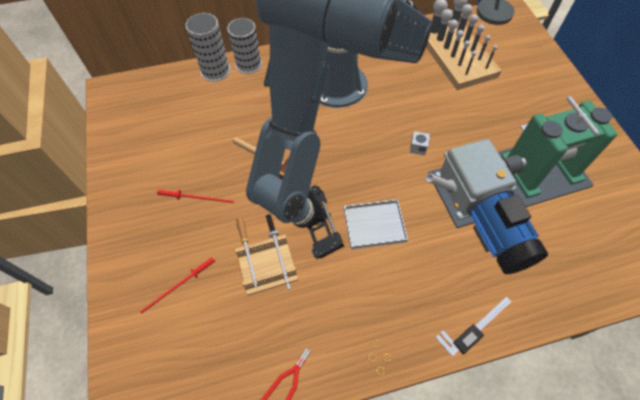

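Call:
step_arm([
  {"x":8,"y":12,"z":-0.8,"rx":0,"ry":0,"rz":0,"grip":-1},
  {"x":7,"y":12,"z":-0.8,"rx":0,"ry":0,"rz":0,"grip":-1},
  {"x":6,"y":12,"z":-0.8,"rx":0,"ry":0,"rz":0,"grip":-1},
  {"x":6,"y":12,"z":-0.8,"rx":0,"ry":0,"rz":0,"grip":-1},
  {"x":6,"y":12,"z":-0.8,"rx":0,"ry":0,"rz":0,"grip":-1},
  {"x":6,"y":12,"z":-0.8,"rx":0,"ry":0,"rz":0,"grip":-1},
])

```text
t: 4.35
position: [0.5478, -0.0923, 0.0224]
orientation: [[0.001, -0.059, 0.998], [0.437, 0.898, 0.052], [-0.9, 0.436, 0.026]]
force: [0.2, -3.3, 1.3]
finger_gap: 0.997
```

Run:
```python
from h import *
cap('scene','s2');cap('wrist','w2')
th=np.radians(27); n=np.array([-.045,.999,0]); z=np.array([0,0,1.])
R=frame(np.sin(th)*n-np.cos(th)*z,[.999,.045,0])
plan([.535,-.015,.013],R,7)
```

```text
pos [ 0.5464 -0.0896  0.0224] n 7 tot shift tool mm [41.3267 63.3481 -7.6372] rot deg [1.0537 0.9854 0.8635] F [0.1639 0.701  2.5544] gap 1.003629114108954 t 4.45
[ 5.9  9.  -1.1] [0.15 0.14 0.12]
[ 5.9  9.  -1.1] [0.15 0.14 0.12]
[ 5.9  9.  -1.1] [0.15 0.14 0.12]
[ 6.   9.  -1.1] [0.15 0.14 0.12]
[ 6.   9.  -1.1] [0.15 0.14 0.12]
[ 6.   9.  -1.1] [0.15 0.14 0.12]
[ 6.   9.  -1.1] [0.15 0.14 0.12]
```

View pics/w2.png

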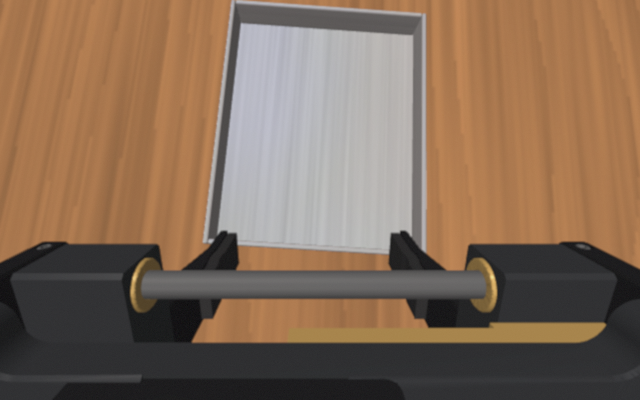

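View pics/s2.png

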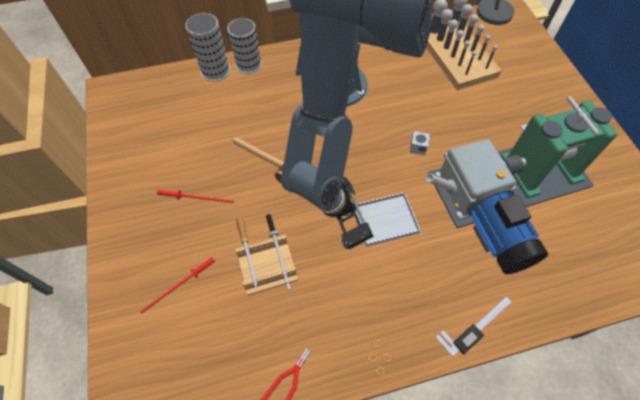

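```bash
cat >> h.py <<'E'
def wray(f,uv):
    f=np.load(f'pics/{f}.npz') if isinstance(f,str) else f
    i=ctrl.camera_info('wrist');K=i['camera_matrix'];H=i['hand_eye']
    d=f['R']@H[:3,:3]@(np.linalg.inv(K)@np.array([uv[0],uv[1],1.]));o=f['R']@H[:3,3]+f['p'];return o,d
def won(f,uv,z):
    o,d=wray(f,uv);return o+d*(z-o[2])/d[2]
E
python3 - <<'E'
from h import *
for uv in [(205,243),(424,253),(424,15),(235,2)]: print(won('w2',uv,.022))
print(ctrl.get_obs()['position'])
E
```

```text
[ 0.4841 -0.0912  0.022 ]
[ 0.6114 -0.0901  0.022 ]
[0.6124 0.0668 0.022 ]
[0.4863 0.0671 0.022 ]
[ 0.5464 -0.0896  0.0224]
```

Call:
step_arm([
  {"x":-10,"y":-20,"z":0,"rx":0,"ry":0,"rz":0,"grip":-1},
  {"x":-3,"y":-10,"z":0,"rx":0,"ry":0,"rz":-4,"grip":-1},
  {"x":7,"y":-3,"z":0,"rx":0.5,"ry":0.5,"rz":-4,"grip":-1},
  {"x":6,"y":-2,"z":0,"rx":0,"ry":0,"rz":0,"grip":-1},
  {"x":0,"y":0,"z":0,"rx":0,"ry":0,"rz":0,"grip":-1},
])

```text
t: 4.95
position: [0.5454, -0.1253, 0.0042]
orientation: [[-0.012, -0.05, 0.999], [0.313, 0.948, 0.051], [-0.95, 0.313, 0.004]]
force: [-0.4, 1.2, 0.2]
finger_gap: 1.001
```

Run:
```python
from h import *
th=np.radians(18); n=np.array([-.045,.999,0]); z=np.array([0,0,1.])
R=frame(np.sin(th)*n-np.cos(th)*z,[.999,.045,0])
plan([.5475,-.107,.011],R,2)
plan([.545,-.03,.011],R,7)
```

```text
pos [ 0.5454 -0.1253  0.0042] n 2 tot shift tool mm [-0.7659 19.3969  3.0962] rot deg [ 0.4092  0.1354 -0.256 ] F [-0.3872  1.1902  0.1839] gap 1.0012682851601697 t 4.95
[-0.4  9.7  1.5] [ 0.2   0.07 -0.13]
[-0.4  9.7  1.5] [ 0.2   0.07 -0.13]
pos [ 0.5454 -0.1253  0.0042] n 7 tot shift tool mm [23.3693 92.5453  4.5298] rot deg [ 0.4092  0.1354 -0.256 ] F [-0.3872  1.1902  0.1839] gap 1.0012682851601697 t 4.95
[ 3.3 13.2  0.6] [ 0.06  0.02 -0.04]
[ 3.3 13.2  0.6] [ 0.06  0.02 -0.04]
[ 3.3 13.2  0.6] [ 0.06  0.02 -0.04]
[ 3.3 13.2  0.6] [ 0.06  0.02 -0.04]
[ 3.3 13.2  0.6] [ 0.06  0.02 -0.04]
[ 3.3 13.2  0.6] [ 0.06  0.02 -0.04]
[ 3.3 13.2  0.6] [ 0.06  0.02 -0.04]
```

Call:
step_arm([
  {"x":-2,"y":10,"z":1.5,"rx":0.2,"ry":0,"rz":0,"grip":-1},
  {"x":0,"y":10,"z":1.5,"rx":0.2,"ry":0,"rz":0,"grip":-1},
  {"x":3.5,"y":12,"z":-1.5,"rx":0,"ry":0,"rz":0,"grip":-1},
  {"x":4,"y":12,"z":-1.5,"rx":0,"ry":0,"rz":0,"grip":-1},
  {"x":4,"y":12,"z":-1.5,"rx":0,"ry":0,"rz":0,"grip":-1},
  {"x":4,"y":12,"z":-1.5,"rx":0,"ry":0,"rz":0,"grip":-1},
  {"x":4,"y":12,"z":-1.5,"rx":0,"ry":0,"rz":0,"grip":-1},
])

```text
t: 5.65
position: [0.5381, -0.0421, 0.0126]
orientation: [[-0.008, -0.04, 0.999], [0.312, 0.949, 0.04], [-0.95, 0.312, 0.005]]
force: [0.1, -1.8, -2.0]
finger_gap: 1.003
```

Run:
```python
from h import *
cap('wrist','w3'); cap('scene','s3')
th=np.radians(18); n=np.array([-.045,.999,0]); z=np.array([0,0,1.])
R=frame(np.sin(th)*n-np.cos(th)*z,[.999,.045,0])
plan([.535,-.01,.011],R,3)
```

```text
pos [ 0.5365 -0.0402  0.0127] n 3 tot shift tool mm [11.1179 28.1467 -0.1929] rot deg [-0.1021  0.1271 -0.3481] F [-0.4702  0.5458  0.2897] gap 0.9972017875937547 t 5.75
[ 3.7  9.4 -0.1] [-0.03  0.04 -0.12]
[ 3.7  9.4 -0.1] [-0.03  0.04 -0.12]
[ 3.7  9.4 -0. ] [-0.03  0.04 -0.12]
```

View pics/w3.png

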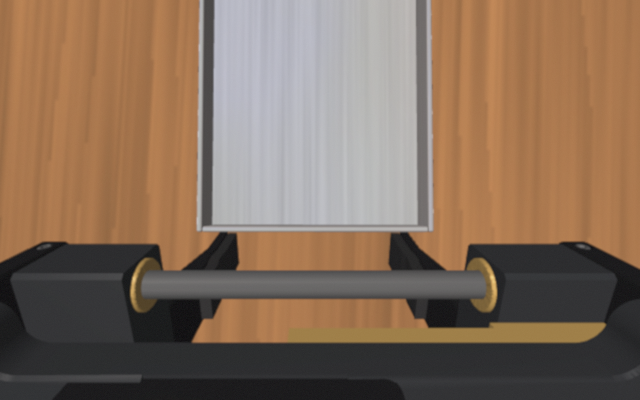

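View pics/s3.png

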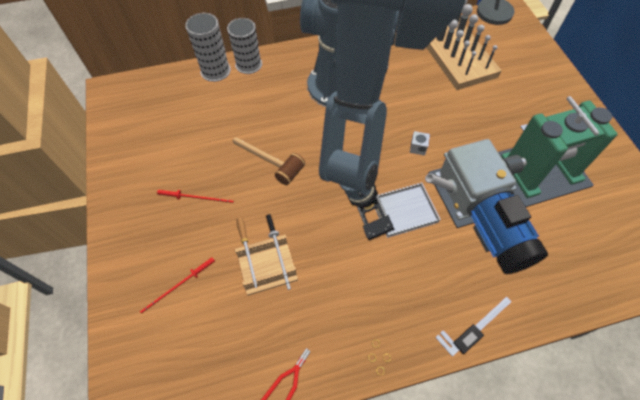

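Run:
```python
from h import *
for uv in [(198,231),(432,231)]: print(won('w3',uv,.022))
```

```text
[ 0.4747 -0.0359  0.022 ]
[ 0.603  -0.0308  0.022 ]
```

Call:
step_arm([
  {"x":4.5,"y":11,"z":-1.2,"rx":0,"ry":0,"rz":0,"grip":-1},
  {"x":4,"y":11,"z":-1.2,"rx":0,"ry":0,"rz":0,"grip":-1},
  {"x":4,"y":11,"z":-1.2,"rx":0,"ry":0,"rz":0,"grip":-1},
  {"x":0,"y":0,"z":0,"rx":0,"ry":0,"rz":0,"grip":-1},
])

```text
t: 6.15
position: [0.5341, -0.0053, 0.012]
orientation: [[-0.005, -0.042, 0.999], [0.31, 0.95, 0.042], [-0.951, 0.31, 0.008]]
force: [-0.2, -0.3, -1.1]
finger_gap: 1.007
```

Run:
```python
from h import *
cap('wrist','w4'); im,d=cap('scene','s4'); cap('top','t4')
print(ctrl.get_obs()['position'],ctrl.get_obs()['force'])
cv2.imwrite('pics/s4c.png',cv2.resize(im[150:270,330:500,::-1],None,fx=4,fy=4,interpolation=cv2.INTER_CUBIC))
```

```text
[ 0.5345 -0.0066  0.0118] [ 0.1889 -0.9499 -0.1563]
```

View pics/w4.png

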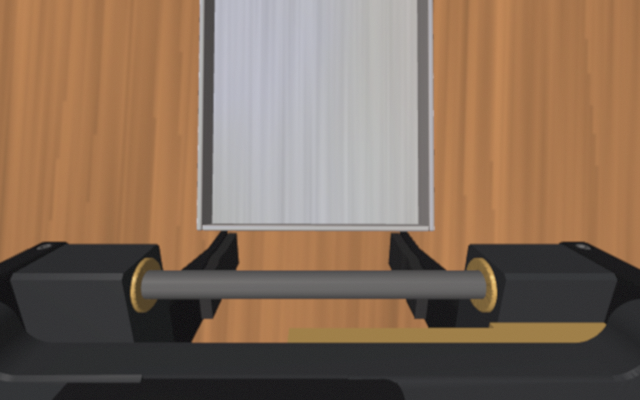

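View pics/s4c.png

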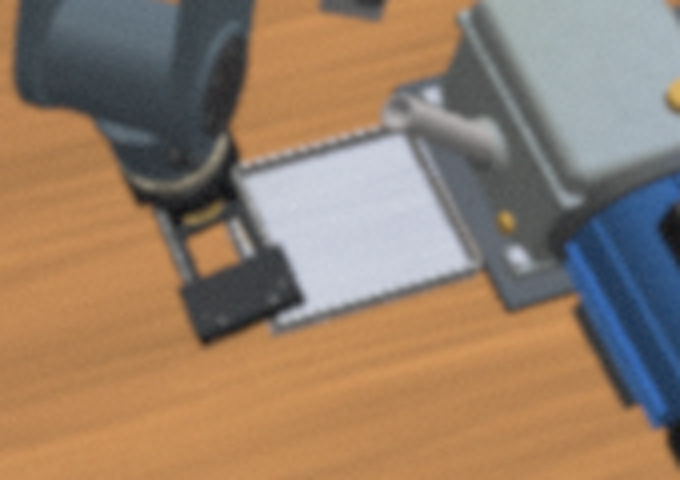

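Run:
```python
from h import *
for uv in [(198,230.5),(433,230.5)]: print('w',won('w4',uv,.022))
S=lambda u,v:((u+.5)/4-.5+330,(v+.5)/4-.5+150)
for uv in [(238,170),(405,122),(478,270),(276,330)]: print('s',onplane('scene',S(*uv),.022))
for uv in [(420,130),(510,310)]: print('bed',onplane('scene',S(*uv),.012))
im=cv2.imread('pics/t4.png'); cv2.imwrite('pics/t4c.png',cv2.resize(im[140:240,170:320],None,fx=5,fy=5,interpolation=cv2.INTER_CUBIC))
```

```text
w [0.471  0.0013 0.022 ]
w [0.5995 0.0065 0.022 ]
s [0.474  0.0219 0.022 ]
s [0.4679 0.1561 0.022 ]
s [0.5978 0.1592 0.022 ]
s [0.604  0.0042 0.022 ]
bed [0.4722 0.1687 0.012 ]
bed [0.6294 0.1728 0.012 ]
```

View pics/t4c.png

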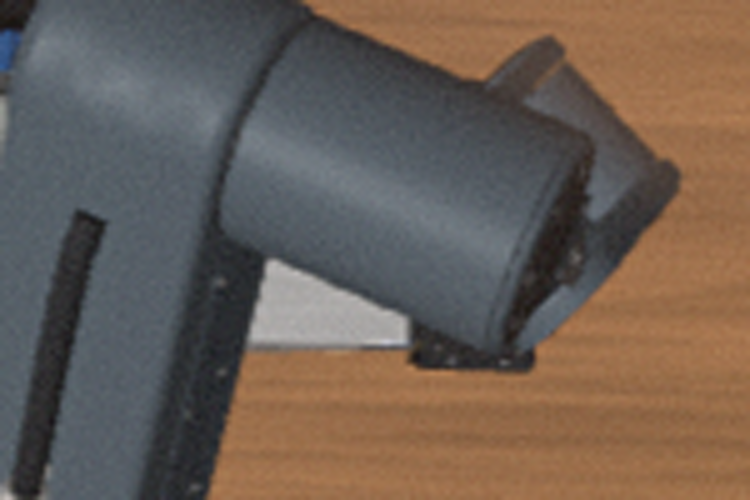

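Call:
step_arm([
  {"x":1.5,"y":4.5,"z":-0.3,"rx":0,"ry":0,"rz":0,"grip":-1},
  {"x":0,"y":0,"z":0,"rx":0,"ry":0,"rz":0,"grip":-1},
  {"x":-15,"y":-25,"z":0,"rx":0,"ry":0,"rz":0,"grip":-1},
  {"x":-30,"y":-35,"z":0,"rx":0,"ry":0,"rz":0,"grip":-1},
  {"x":-45,"y":-15,"z":0,"rx":0,"ry":0,"rz":0,"grip":-1},
  {"x":-45,"y":0,"z":0,"rx":0,"ry":0,"rz":0,"grip":-1},
  {"x":-45,"y":0,"z":0,"rx":0,"ry":0,"rz":0,"grip":-1},
  {"x":-45,"y":0,"z":0,"rx":0,"ry":0,"rz":0,"grip":-1},
  {"x":0,"y":0,"z":0,"rx":0,"ry":0,"rz":0,"grip":-1},
])

```text
t: 7.2
position: [0.5358, -0.1469, 0.2058]
orientation: [[-0.017, -0.037, 0.999], [0.317, 0.948, 0.04], [-0.948, 0.317, -0.004]]
force: [1.2, -0.7, -0.8]
finger_gap: 0.999
```

Run:
```python
from h import *
cap('wrist','w5')
print(ctrl.get_obs()['position'],ctrl.get_obs()['orientation'])
im=cv2.imread('pics/w5.png')
```

```text
[ 0.534  -0.1451  0.2033] [[-0.0215 -0.036   0.9991]
 [ 0.32    0.9465  0.041 ]
 [-0.9472  0.3206 -0.0089]]
```

View pics/w5.png

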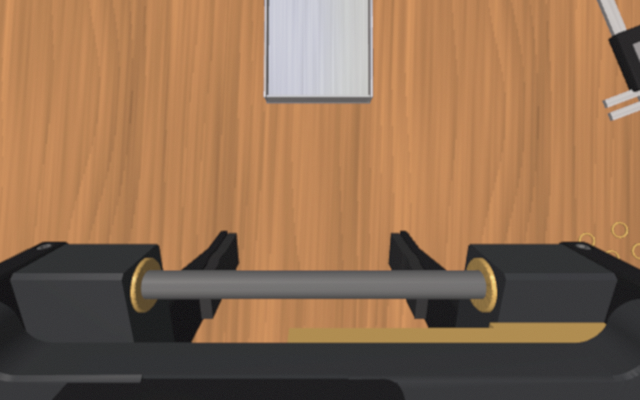

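```bash
cat > kin.py <<'E'
import numpy as np
from scipy.optimize import least_squares
from scipy.spatial.transform import Rotation as Ro
def rz(a): return Ro.from_euler('z',a).as_matrix()
def ry(a): return Ro.from_euler('y',a).as_matrix()
# arm zero pose: upright, links along z
def fk(q,P):
    H,a1,L1,b,L2,Lt=P
    R=rz(q[0]);p=np.array([0,0,H])+R@[a1,0,0]
    R=R@ry(q[1]);p=p+R@[0,0,L1]
    R=R@ry(q[2]);p=p+R@[b,0,L2]
    R=R@rz(q[3])@ry(q[4])@rz(q[5]); p=p+R@[0,0,Lt]
    # tool x = last z ; tool y,z by fixed mapping
    M=np.array([[0,0,-1],[0,1,0],[1,0,0]]).astype(float)  # columns tool axes in flange
    return p,R@M
LO=np.array([-3.08,-.75,.22,-1.43,0,-2.85]);HI=np.array([3.08,2.2,2.44,4.57,2.65,2.85])
def ik(p,R,P,seeds=40,q0=None):
    rng=np.random.default_rng(0);out=[]
    for s in range(seeds):
        x0=rng.uniform(LO,HI) if (s or q0 is None) else np.array(q0)
        f=lambda q:np.r_[(fk(q,P)[0]-p)*5,Ro.from_matrix(fk(q,P)[1].T@R).as_rotvec()]
        r=least_squares(f,np.clip(x0,LO+1e-3,HI-1e-3),bounds=(LO,HI))
        if r.cost<1e-6 and not any(np.abs(r.x-o).max()<.02 for o in out): out.append(r.x)
    return out
E
python3 - <<'E'
from h import *
from kin import *
o=ctrl.get_obs()
D=[([1.01452,.52848,1.43392,0,1.18136,-.17849],[.2301,.58031,.22155],None)]
f=np.load('pics/w1.npz');D.append(([-0.7503,0.6571,1.3916,0.3536,1.4536,-0.845],[.5535,-.2207,.1892],None))
D.append((o['joints'],o['position'],o['orientation']))
P0=[.36,0,.4,0,.4,.2]
r=least_squares(lambda P:np.concatenate([fk(q,P)[0]-p for q,p,_ in D]),P0)
print(r.x,np.abs(r.fun).max()); 
print(fk(D[2][0],r.x)[1]);print(o['orientation'],o['joints']); print(fk(D[0][0],r.x)[1])
E
```

```text
[-0.4763 -0.3764  1.1174 -0.5369  0.2432  0.669 ] 0.09473565254220448
[[-0.0215 -0.036   0.9991]
 [ 0.32    0.9465  0.041 ]
 [-0.9472  0.3206 -0.0089]]
[[-0.0215 -0.036   0.9991]
 [ 0.32    0.9465  0.041 ]
 [-0.9472  0.3206 -0.0089]] [-0.6107  0.526   1.5523  0.2636  1.2823 -0.7535]
[[-0.0011 -0.9295  0.3689]
 [-0.0018  0.3689  0.9295]
 [-1.      0.0004 -0.0021]]
```

```bash
python3 - <<'E'
s=open('kin.py').read()
s=s.replace("H,a1,L1,b,L2,Lt=P","H,a1,L1,b,L2,Lt,c,e,g=P").replace("R=R@rz(q[3])@ry(q[4])@rz(q[5]); p=p+R@[0,0,Lt]","R=R@rz(q[3]);p=p+R@[0,e,0]; R=R@ry(q[4]);p=p+R@[c,g,0];R=R@rz(q[5]); p=p+R@[0,0,Lt]").replace("p=p+R@[0,0,L1]","p=p+R@[0,0,L1]")
open('kin.py','w').write(s)
E
python3 - <<'E'
from h import *
from kin import *
o=ctrl.get_obs()
D=[([1.01452,.52848,1.43392,0,1.18136,-.17849],[.2301,.58031,.22155],None)]
D.append(([-0.7503,0.6571,1.3916,0.3536,1.4536,-0.845],[.5535,-.2207,.1892],None))
D.append((o['joints'],o['position'],o['orientation']))
f=np.load('pics/w1.npz');print(fk(D[1][0],[.3]*9)[1]-f['R'])
best=None
for mask in [[0,0,0],[1,0,0],[0,1,0],[0,0,1],[1,1,0]]:
    for s in range(10):
        P0=np.random.default_rng(s).uniform(0,.4,9);
        m=np.r_[np.ones(6),mask]; 
        r=least_squares(lambda P:np.r_[np.concatenate([fk(q,P*m)[0]-p for q,p,_ in D]),1e-3*(P*m-[.3,0,.35,0,.35,.25,0,0,0])],P0)
        if best is None or True: pass
    print(mask,r.x*m,np.abs(r.fun[:9]).max())
E
```

```text
[[-0.0036  0.0096 -0.0001]
 [ 0.0028 -0.0015 -0.0067]
 [ 0.0015  0.0027 -0.0077]]
[0, 0, 0] [-0.476  -0.3763  1.1172 -0.5366  0.2432  0.669   0.      0.      0.    ] 0.0947441975473117
[1, 0, 0] [-0.4525 -0.5079  1.1416 -0.5592  0.4594  0.6544  0.0905  0.      0.    ] 0.09399719497416761
[0, 1, 0] [ 0.3305 -0.2938  0.6444  0.0871  0.6664  0.3327  0.      0.1086  0.    ] 0.007962353072894973
[0, 0, 1] [ 0.3305 -0.2938  0.6444  0.0871  0.6664  0.3327 -0.      0.      0.1086] 0.007962393881197488
[1, 1, 0] [ 0.3297 -0.1723  0.6102  0.1234  0.481   0.3373 -0.0821  0.1114  0.    ] 0.0012219882720343744
```

```bash
sed -i "s/p=p+R@\[0,0,L1\]/p=p+R@[0,g,L1]/; s/p=p+R@\[c,g,0\]/p=p+R@[c,0,0]/" kin.py
cat >> h.py <<'E'
import json
def log():
    o=ctrl.get_obs()
    open('log.jsonl','a').write(json.dumps([list(map(float,o['joints'])),list(map(float,o['position']))])+'\n')
E
cat > log.jsonl <<'E'
[[1.01452,0.52848,1.43392,0,1.18136,-0.17849],[0.2301,0.58031,0.22155]]
[[-0.7503,0.6571,1.3916,0.3536,1.4536,-0.845],[0.5535,-0.2207,0.1892]]
E
cat >> kin.py <<'E'
import json
def fit(m=(1,1,1,1,1,1,1,1,1)):
    D=[json.loads(l) for l in open('log.jsonl')];m=np.array(m,float)
    best=None
    for s in range(12):
        P0=np.random.default_rng(s).uniform(0,.4,9)
        r=least_squares(lambda P:np.r_[np.concatenate([fk(q,P*m)[0]-p for q,p in D]),1e-3*(P*m-[.3,0,.35,0,.35,.25,0,0,0])],P0)
        if best is None or r.cost<best[0]: best=(r.cost,r.x*m,np.abs(r.fun[:-9]).max())
    return best[1],best[2]
E
python3 - <<'E'
from h import *
from kin import *
log()
for m in [(1,0,1,0,1,1,0,0,1),(1,0,1,0,1,1,0,1,0),(1,0,1,1,1,1,1,1,1),(1,0,1,1,1,1,0,0,1),(1,0,1,0,1,1,1,0,1),(1,1,1,1,1,1,1,1,1)]: print(m,fit(m))
E
```

```text
(1, 0, 1, 0, 1, 1, 0, 0, 1) (array([ 0.175 ,  0.    ,  0.5762, -0.    ,  0.3454,  0.3198,  0.    ,
        0.    ,  0.1081]), np.float64(0.005973874870968898))
(1, 0, 1, 0, 1, 1, 0, 1, 0) (array([ 0.2114, -0.    ,  0.5472, -0.    ,  0.3578,  0.3464,  0.    ,
        0.1037,  0.    ]), np.float64(0.02055430795503224))
(1, 0, 1, 1, 1, 1, 1, 1, 1) (array([ 0.2745,  0.    ,  0.5878,  0.1143,  0.3924,  0.3052,  0.0004,
       -0.0001,  0.1111]), np.float64(1.7009878551660362e-05))
(1, 0, 1, 1, 1, 1, 0, 0, 1) (array([0.2744, 0.    , 0.5878, 0.1143, 0.3919, 0.3053, 0.    , 0.    ,
       0.111 ]), np.float64(3.826403034776216e-05))
(1, 0, 1, 0, 1, 1, 1, 0, 1) (array([ 0.173 , -0.    ,  0.5775, -0.    ,  0.3375,  0.3212, -0.0067,
        0.    ,  0.1081]), np.float64(0.005847039955614308))
(1, 1, 1, 1, 1, 1, 1, 1, 1) (array([ 0.2738,  0.0024,  0.5875,  0.1142,  0.3911,  0.3047,  0.0015,
       -0.0016,  0.1126]), np.float64(2.4101758315520083e-06))
```

Call:
step_arm([
  {"x":-30,"y":10,"z":0,"rx":0,"ry":0,"rz":8,"grip":-1},
  {"x":-30,"y":10,"z":0,"rx":0,"ry":0,"rz":8,"grip":-1},
  {"x":-30,"y":10,"z":0,"rx":0,"ry":0,"rz":8,"grip":-1},
  {"x":-10,"y":5,"z":0,"rx":0,"ry":0,"rz":6,"grip":-1},
  {"x":0,"y":0,"z":0,"rx":0,"ry":0,"rz":0,"grip":-1},
])

```text
t: 7.75
position: [0.5311, -0.1555, 0.3052]
orientation: [[-0.05, -0.013, 0.999], [0.773, 0.633, 0.047], [-0.633, 0.774, -0.021]]
force: [-0.5, 0.2, 0.2]
finger_gap: 1.004
```

Run:
```python
from h import *
from kin import *
cap('wrist','w6'); cap('top','t6');log()
print(ctrl.get_obs()['position'],ctrl.get_obs()['orientation'])
for m in [(1,0,1,0,1,1,0,0,1),(1,0,1,0,1,1,0,1,0),(1,0,1,1,1,1,1,1,1),(1,0,1,1,1,1,0,0,1),(1,0,1,0,1,1,1,0,1),(1,1,1,1,1,1,1,1,1)]: print(m,fit(m))
```

```text
[ 0.5311 -0.1536  0.306 ] [[-0.0512 -0.0156  0.9986]
 [ 0.7712  0.6346  0.0495]
 [-0.6345  0.7727 -0.0205]]
(1, 0, 1, 0, 1, 1, 0, 0, 1) (array([ 0.1789, -0.    ,  0.555 , -0.    ,  0.3565,  0.2999,  0.    ,
        0.    ,  0.1125]), np.float64(0.007588496537511702))
(1, 0, 1, 0, 1, 1, 0, 1, 0) (array([ 0.0661, -0.    ,  0.6516, -0.    ,  0.2916,  0.3265,  0.    ,
        0.1072,  0.    ]), np.float64(0.03054105727344983))
(1, 0, 1, 1, 1, 1, 1, 1, 1) (array([ 0.2744, -0.    ,  0.5878,  0.1143,  0.3916,  0.3054, -0.0003,
        0.0003,  0.1107]), np.float64(5.374479060102355e-05))
(1, 0, 1, 1, 1, 1, 0, 0, 1) (array([ 0.274 , -0.    ,  0.588 ,  0.1139,  0.3916,  0.3054,  0.    ,
        0.    ,  0.111 ]), np.float64(5.940811489946185e-05))
(1, 0, 1, 0, 1, 1, 1, 0, 1) (array([0.173 , 0.    , 0.5613, 0.    , 0.3569, 0.3004, 0.0041, 0.    ,
       0.1124]), np.float64(0.00738430647284305))
(1, 1, 1, 1, 1, 1, 1, 1, 1) (array([ 0.2746, -0.0003,  0.5878,  0.1143,  0.3918,  0.3054, -0.0004,
        0.0005,  0.1105]), np.float64(4.661829447455412e-05))
```

View pics/w6.png

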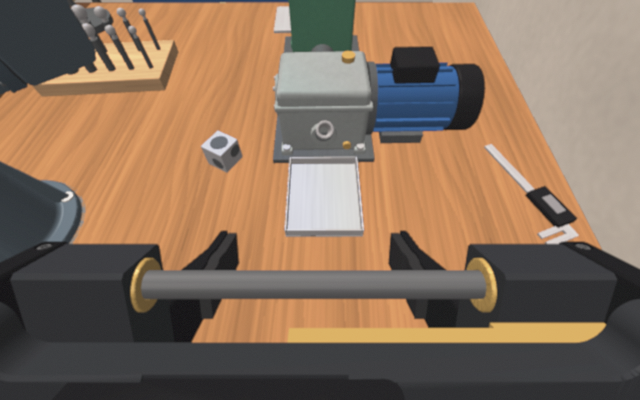

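Run:
```python
import cv2
im=cv2.imread('pics/w6.png');cv2.imwrite('pics/w6c.png',cv2.resize(im[100:240,265:385],None,fx=5,fy=4.2,interpolation=cv2.INTER_CUBIC))
im=cv2.imread('pics/t6.png');cv2.imwrite('pics/t6c.png',cv2.resize(im[150:230,160:290],None,fx=6,fy=6,interpolation=cv2.INTER_CUBIC))
```

```text
(no output)
```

View pics/w6c.png

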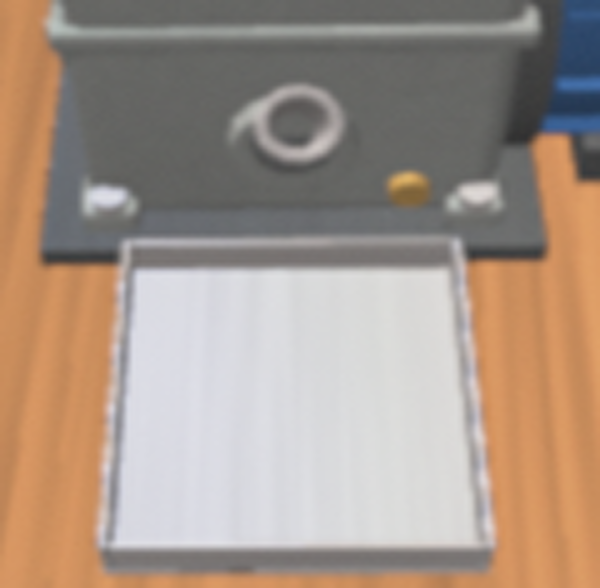

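View pics/t6c.png

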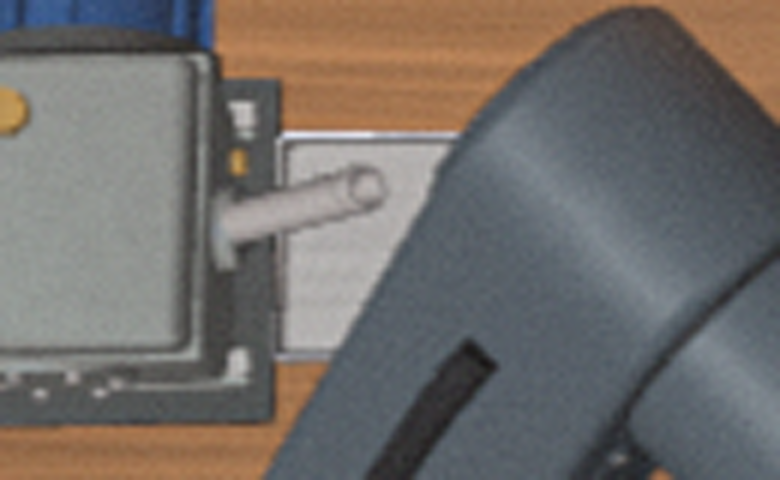

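Run:
```python
from h import *
W=lambda u,v:(265+(u+.5)/5-.5,100+(v+.5)/4.2-.5)
print('mouth w z=.16',won('w6',W(300,124),.16))
o,d=wray('w6',W(300,124)); o2,d2=ray('top',(220.75,180.9))
s=np.linalg.lstsq(np.c_[d,-d2],o2-o,rcond=None)[0]; print('tri',o+s[0]*d,o2+s[1]*d2)
o3,d3=ray('scene',(429.2,177.6)); s=np.linalg.lstsq(np.c_[d,-d3],o3-o,rcond=None)[0]; print('tri scene',o+s[0]*d,o3+s[1]*d3)
c=[won('w6',W(*uv),.022)[:2] for uv in [(100,548),(493,548),(461,240),(124,240)]]; print(np.array(c),np.mean(c,0))
print('bed edge',[won('w6',W(*uv),.012)[:2] for uv in [(43,258),(546,252)]], 'top bed',[won('w6',W(*uv),.148)[:2] for uv in [(50,40),(540,36)]])
f=np.load('pics/w6.npz');dd=f['d'];print(dd[125:135,318:332])
```

```text
mouth w z=.16 [0.5327 0.0952 0.16  ]
tri [0.5326 0.0986 0.1568] [0.5312 0.0982 0.1564]
tri scene [0.5327 0.0944 0.1608] [0.5329 0.0943 0.1606]
[[0.471  0.0048]
 [0.5992 0.0094]
 [0.5939 0.1679]
 [0.4645 0.1641]] [0.5321 0.0866]
bed edge [array([0.4321, 0.161 ]), array([0.6278, 0.1704])] top bed [array([0.4531, 0.1506]), array([0.6059, 0.1562])]
[[0.4378 0.4389 0.4472 0.4494 0.4798 0.4897 0.4934 0.491  0.4797 0.4691
  0.4492 0.4466 0.4382 0.4387]
 [0.4378 0.4391 0.4487 0.4899 0.5249 0.5284 0.5343 0.5251 0.5118 0.4932
  0.4686 0.4503 0.4483 0.4374]
 [0.4365 0.4485 0.4926 0.5402 0.5487 0.5467 0.5466 0.5487 0.5469 0.5167
  0.4917 0.4682 0.4482 0.4391]
 [0.4388 0.4499 0.55   0.5494 0.5486 0.5493 0.5493 0.5496 0.5487 0.5449
  0.515  0.4742 0.4504 0.438 ]
 [0.4397 0.4502 0.5528 0.5524 0.5531 0.5513 0.5508 0.5501 0.5515 0.5524
  0.     0.4839 0.4499 0.4398]
 [0.4382 0.4491 0.5527 0.552  0.5524 0.5542 0.5544 0.5534 0.5532 0.5536
  0.5392 0.4905 0.4496 0.4397]
 [0.4402 0.4504 0.5559 0.5539 0.5559 0.5549 0.5565 0.5565 0.5549 0.5567
  0.5436 0.4793 0.4504 0.4395]
 [0.4386 0.4414 0.5566 0.5569 0.5564 0.556  0.5571 0.5565 0.5573 0.5567
  0.5263 0.4607 0.4496 0.4389]
 [0.4415 0.4397 0.4502 0.5567 0.5575 0.556  0.558  0.557  0.5559 0.5579
  0.4757 0.4481 0.4388 0.4395]
 [0.4419 0.4404 0.4385 0.4505 0.5563 0.5576 0.5568 0.5549 0.5595 0.4511
  0.45   0.442  0.4394 0.4395]]
```

Run:
```python
from h import *
from kin import *
o,d=wray('w6',(324.6,129.1)); print(o+d*.439)
P=fit((1,0,1,1,1,1,0,0,1))[0]; np.save('P.npy',P)
q0=ctrl.get_obs()['joints']
n=np.array([-.046,.999,0]);z=np.array([0,0,1.]);mx=np.cross(n,z)
M=np.array([.5325,.0955,.16]); ax=(n-z)/np.sqrt(2)  # into tube
d=np.array([.9993,.0375,0])
g=.0187
def show(nm,ps,R):
    for p in ps:
        print(nm,p,[np.round(s,2) for s in ik(np.array(p),R,P,30,q0)])
# rest grasp: handle centre
h=np.array([.4905,-.334,.044])
for s in (1,-1):
    R=np.c_[-z,s*d,np.cross(-z,s*d)]; show(f'rest y={s}d',[h-z*g+0*z,h+[0,0,.12]],R)
    # insertion, tool x=-(n+z)/rt2
    for nm,x in [('back',-(n+z)/np.sqrt(2)),('mx',mx),('tilt',(mx-(n+z)/np.sqrt(2))/np.sqrt(2))]:
        R=np.c_[x,s*ax,np.cross(x,s*ax)]
        show(f'ins {nm} y={s}d',[M-ax*k+x*g for k in (.036,.22)],R)
```

```text
[0.5327 0.0945 0.1608]
rest y=1d [ 0.4905 -0.334   0.0253] [array([-0.79,  0.76,  1.65,  0.  ,  0.73,  0.75])]
rest y=1d [ 0.4905 -0.334   0.164 ] [array([-0.79,  0.56,  1.57,  0.  ,  1.01,  0.75])]
ins back y=1d [0.5343 0.0569 0.1722] [array([ 0.29,  0.67,  1.63, -0.82,  1.22,  0.69])]
ins back y=1d [ 0.5403 -0.0731  0.3023] [array([ 0.06,  0.44,  1.63, -0.85,  1.23,  0.38])]
ins mx y=1d [0.5524 0.0709 0.1855] []
ins mx y=1d [ 0.5583 -0.059   0.3156] []
ins tilt y=1d [0.5473 0.0613 0.1761] [array([0.27, 0.67, 2.18, 4.14, 0.87, 1.9 ])]
ins tilt y=1d [ 0.5533 -0.0686  0.3062] [array([-0.11,  0.29,  2.19,  4.04,  0.51,  1.6 ])]
rest y=-1d [ 0.4905 -0.334   0.0253] [array([-0.79,  0.76,  1.65, -0.  ,  0.73, -2.39])]
rest y=-1d [ 0.4905 -0.334   0.164 ] [array([-0.79,  0.56,  1.57, -0.  ,  1.01, -2.39])]
ins back y=-1d [0.5343 0.0569 0.1722] [array([ 0.29,  0.67,  1.63, -0.82,  1.22, -2.45])]
ins back y=-1d [ 0.5403 -0.0731  0.3023] [array([ 0.06,  0.44,  1.63, -0.85,  1.23, -2.76])]
ins mx y=-1d [0.5524 0.0709 0.1855] []
ins mx y=-1d [ 0.5583 -0.059   0.3156] []
ins tilt y=-1d [0.5473 0.0613 0.1761] [array([ 0.27,  0.67,  2.18,  4.14,  0.87, -1.24])]
ins tilt y=-1d [ 0.5533 -0.0686  0.3062] [array([-0.11,  0.29,  2.19,  4.04,  0.51, -1.55])]
```

Run:
```python
from h import *
z=np.array([0,0,1.]);d=np.array([.9993,.0375,0])
R=np.c_[-z,d,np.cross(-z,d)]
plan([.485,-.334,.20],R,12)
```

```text
pos [ 0.5311 -0.1536  0.306 ] n 12 tot shift tool mm [ -69.5073 -195.668   -52.7497] rot deg [ 83.6862 -40.6048 -38.4214] F [-0.9452 -0.597  -0.3363] gap 1.001423153129071 t 7.85
[ -5.8 -16.3  -4.4] [ 6.97 -3.38 -3.2 ]
[ -5.1 -17.   -2. ] [ 6.97 -3.38 -3.2 ]
[ -4.1 -17.4   0.3] [ 6.97 -3.38 -3.2 ]
[ -3.1 -17.4   2.7] [ 6.97 -3.38 -3.2 ]
[ -1.9 -17.1   4.9] [ 6.97 -3.38 -3.2 ]
[ -0.6 -16.4   7. ] [ 6.97 -3.38 -3.2 ]
[  0.8 -15.4   9. ] [ 6.97 -3.38 -3.2 ]
[  2.2 -14.1  10.7] [ 6.97 -3.38 -3.2 ]
[  3.6 -12.6  12.1] [ 6.97 -3.38 -3.2 ]
[  5.  -10.8  13.3] [ 6.97 -3.38 -3.2 ]
[ 6.4 -8.8 14.2] [ 6.97 -3.38 -3.2 ]
[ 7.6 -6.7 14.7] [ 6.97 -3.38 -3.2 ]
```

Call:
step_arm([
  {"x":-6,"y":-16,"z":-4,"rx":7,"ry":-3.4,"rz":-3.2,"grip":0.1},
  {"x":-5,"y":-17,"z":-2,"rx":7,"ry":-3.4,"rz":-3.2,"grip":0.1},
  {"x":-4,"y":-17,"z":0,"rx":7,"ry":-3.4,"rz":-3.2,"grip":0.1},
  {"x":-3,"y":-17,"z":3,"rx":7,"ry":-3.4,"rz":-3.2,"grip":0.1},
  {"x":-2,"y":-17,"z":5,"rx":7,"ry":-3.4,"rz":-3.2,"grip":0.1},
  {"x":-1,"y":-16,"z":7,"rx":7,"ry":-3.4,"rz":-3.2,"grip":0.1},
  {"x":1,"y":-15,"z":9,"rx":7,"ry":-3.4,"rz":-3.2,"grip":0.1},
  {"x":2,"y":-14,"z":11,"rx":7,"ry":-3.4,"rz":-3.2,"grip":0.1},
  {"x":4,"y":-13,"z":12,"rx":7,"ry":-3.4,"rz":-3.2,"grip":0.1},
  {"x":5,"y":-11,"z":13,"rx":7,"ry":-3.4,"rz":-3.2,"grip":0.1},
  {"x":6,"y":-9,"z":14,"rx":7,"ry":-3.4,"rz":-3.2,"grip":0.1},
  {"x":8,"y":-7,"z":15,"rx":7,"ry":-3.4,"rz":-3.2,"grip":0.1},
  {"x":0,"y":0,"z":0,"rx":0,"ry":0,"rz":0,"grip":0.1},
])

```text
t: 9.15
position: [0.4746, -0.3123, 0.195]
orientation: [[-0.03, 0.999, 0.018], [-0.027, 0.017, -0.999], [-0.999, -0.031, 0.026]]
force: [0.0, 0.6, -0.1]
finger_gap: 0.444
```

Run:
```python
from h import *
cap('wrist','w7'); log()
z=np.array([0,0,1.]);d=np.array([.9993,.0375,0])
R=np.c_[-z,d,np.cross(-z,d)]
plan([.492,-.334,.10],R)
```

```text
pos [ 0.4746 -0.3118  0.1955] n 3 tot shift tool mm [95.4372 19.8565 20.2547] rot deg [-1.0252  1.3721  1.7346] F [-0.2529  0.5386  0.2236] gap 0.450886286471915 t 9.2
[31.8  6.6  6.8] [-0.34  0.46  0.58]
[31.8  6.3  7. ] [-0.34  0.46  0.58]
[31.8  5.9  7.3] [-0.34  0.46  0.58]
```

View pics/w7.png

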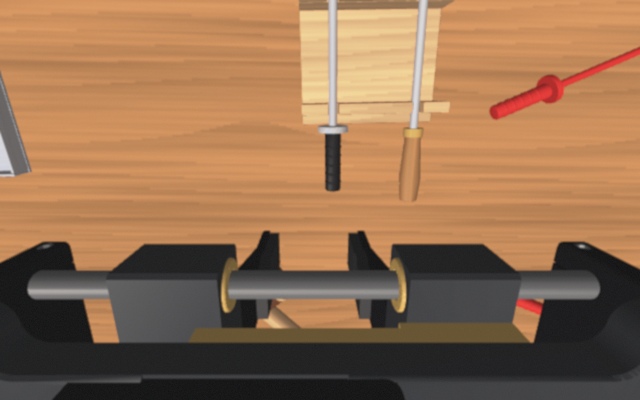

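Run:
```python
from h import *
for uv in [(333,187),(333.5,129),(333,60),(333,5)]: print(won('w7',uv,.044))
im=cv2.imread('pics/w7.png');cv2.imwrite('pics/w7c.png',cv2.resize(im[0:210,280:460],None,fx=3,fy=2.8,interpolation=cv2.INTER_CUBIC))
```

```text
[ 0.4673 -0.3389  0.044 ]
[ 0.5271 -0.3371  0.044 ]
[ 0.5898 -0.3342  0.044 ]
[ 0.6343 -0.3325  0.044 ]
```

View pics/w7c.png

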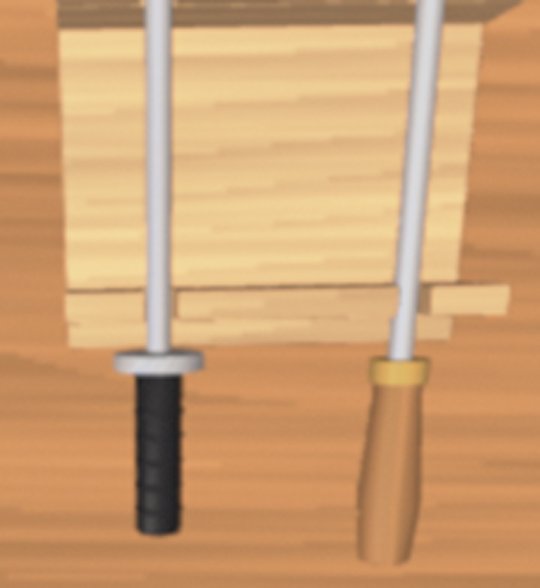

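Call:
step_arm([
  {"x":25,"y":8,"z":8,"rx":-0.3,"ry":0.5,"rz":0.6,"grip":0.1},
  {"x":25,"y":7,"z":8,"rx":-0.3,"ry":0.5,"rz":0.6,"grip":0.1},
  {"x":25,"y":6,"z":8,"rx":-0.3,"ry":0.4,"rz":0.6,"grip":0.1},
  {"x":25,"y":2,"z":0,"rx":0,"ry":0,"rz":0,"grip":0.1},
  {"x":0,"y":0,"z":0,"rx":0,"ry":0,"rz":0,"grip":0.1},
])

```text
t: 9.7
position: [0.4998, -0.3314, 0.0963]
orientation: [[0.011, 0.998, 0.057], [0.004, 0.057, -0.998], [-1.0, 0.011, -0.003]]
force: [-0.8, 0.1, 0.7]
finger_gap: 0.45
```

Run:
```python
from h import *
cap('wrist','w8'); cap('scene','s8')
z=np.array([0,0,1.]);d=np.array([.9993,.0385,0])
R=np.c_[-z,d,np.cross(-z,d)]
plan([.4955,-.337,.026],R)
im=cv2.imread('pics/s8.png');cv2.imwrite('pics/s8c.png',cv2.resize(im[180:300,210:330],None,fx=5,fy=5,interpolation=cv2.INTER_CUBIC))
```

```text
pos [ 0.5014 -0.3332  0.0994] n 2 tot shift tool mm [73.2654 -7.2378  3.2922] rot deg [ 1.0013  0.1032 -0.8562] F [-0.58    0.6913 -0.3576] gap 0.4467601048368963 t 9.8
[36.6 -3.6  1.6] [ 0.5   0.05 -0.43]
[36.7 -3.3  1.7] [ 0.5   0.05 -0.43]
```

View pics/w8.png

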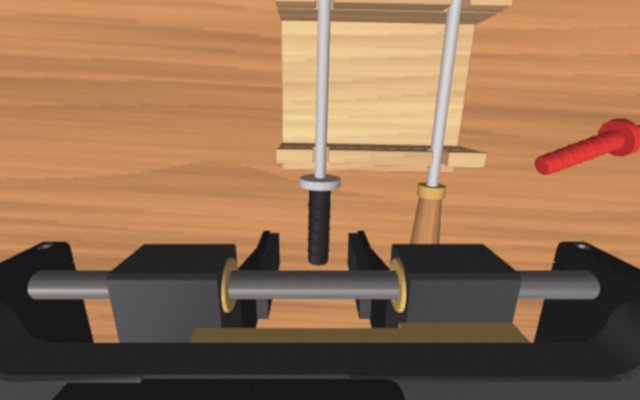

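View pics/s8c.png

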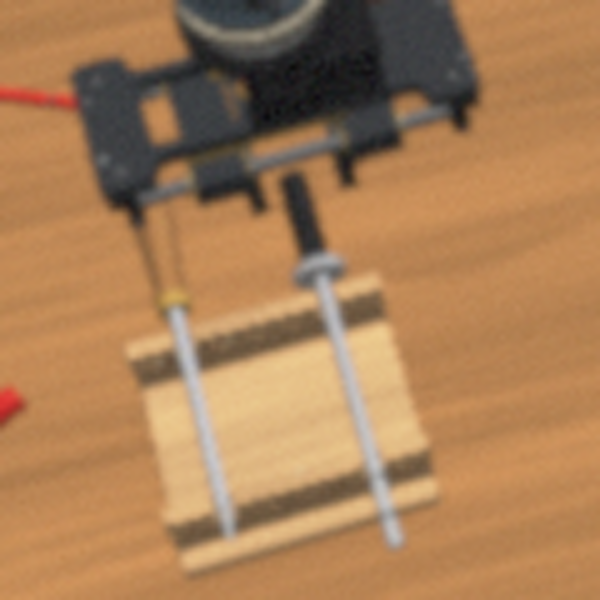

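Run:
```python
from h import *
for uv in [(318,260),(320,183),(322,100),(324,20)]: print(won('w8',uv,.044))
```

```text
[ 0.4652 -0.3385  0.044 ]
[ 0.5261 -0.3362  0.044 ]
[ 0.5829 -0.334   0.044 ]
[ 0.6306 -0.3322  0.044 ]
```

Call:
step_arm([
  {"x":25,"y":-3,"z":1.5,"rx":0.5,"ry":0,"rz":-0.4,"grip":0.1},
  {"x":25,"y":-3,"z":1.2,"rx":0.5,"ry":0,"rz":-0.4,"grip":0.1},
  {"x":22,"y":-2,"z":1,"rx":0,"ry":0,"rz":0,"grip":0.1},
  {"x":0,"y":0,"z":0,"rx":0,"ry":0,"rz":0,"grip":0.1},
])

```text
t: 10.2
position: [0.499, -0.3404, 0.0347]
orientation: [[0.013, 0.999, 0.044], [-0.012, 0.044, -0.999], [-1.0, 0.013, 0.013]]
force: [0.9, 0.8, 0.5]
finger_gap: 0.451
```

Run:
```python
from h import *
z=np.array([0,0,1.]);d=np.array([.9993,.0375,0])
R=np.c_[-z,d,np.cross(-z,d)]
plan([.494,-.337,.0255],R)
```

```text
pos [ 0.499  -0.3404  0.0347] n 1 tot shift tool mm [ 9.1034 -4.9399 -3.7573] rot deg [ 0.3591  0.7159 -0.7362] F [0.9417 0.7752 0.4731] gap 0.45117591095215787 t 10.2
[ 9.1 -4.9 -3.8] [ 0.36  0.72 -0.74]
```

Call:
step_arm([
  {"x":5,"y":-3,"z":-2,"rx":0.2,"ry":0.4,"rz":-0.4,"grip":0.1},
  {"x":4,"y":-2,"z":-1,"rx":0.2,"ry":0.4,"rz":-0.4,"grip":0.1},
  {"x":0,"y":0,"z":0,"rx":0,"ry":0,"rz":0,"grip":0.1},
])

```text
t: 10.5
position: [0.4961, -0.3392, 0.0302]
orientation: [[0.004, 0.999, 0.038], [-0.003, 0.038, -0.999], [-1.0, 0.004, 0.003]]
force: [0.4, 0.6, 0.8]
finger_gap: 0.452
```

Run:
```python
from h import *
z=np.array([0,0,1.]);d=np.array([.9993,.0375,0])
R=np.c_[-z,d,np.cross(-z,d)]
plan([.494,-.337,.0255],R)
```

```text
pos [ 0.4961 -0.3392  0.0302] n 1 tot shift tool mm [ 4.6661 -2.0015 -2.2468] rot deg [ 0.021   0.1649 -0.2063] F [0.3992 0.621  0.7939] gap 0.4523815440190409 t 10.5
[ 4.7 -2.  -2.2] [ 0.02  0.16 -0.21]
```

Call:
step_arm([
  {"x":6,"y":-2,"z":-2,"rx":0,"ry":0.1,"rz":-0.2,"grip":0.1},
  {"x":0,"y":0,"z":0,"rx":0,"ry":0,"rz":0,"grip":1},
  {"x":0,"y":0,"z":0,"rx":0,"ry":0,"rz":0,"grip":1},
  {"x":0,"y":0,"z":0,"rx":0,"ry":0,"rz":0,"grip":1},
  {"x":0,"y":0,"z":0,"rx":0,"ry":0,"rz":0,"grip":1},
  {"x":0,"y":0,"z":0,"rx":0,"ry":0,"rz":0,"grip":1},
  {"x":0,"y":0,"z":0,"rx":0,"ry":0,"rz":0,"grip":1},
], squeeze=50)

```text
t: 11.2
position: [0.4949, -0.3374, 0.0259]
orientation: [[0.002, 0.999, 0.039], [-0.003, 0.039, -0.999], [-1.0, 0.002, 0.003]]
force: [-0.8, -0.2, -0.6]
finger_gap: 0.168
```

Call:
step_arm([
  {"x":-10,"y":0,"z":0,"rx":0,"ry":0,"rz":0,"grip":1},
  {"x":-20,"y":0,"z":0,"rx":0,"ry":0,"rz":0,"grip":1},
  {"x":-30,"y":0,"z":0,"rx":0,"ry":0,"rz":0,"grip":1},
  {"x":-40,"y":0,"z":0,"rx":0,"ry":0,"rz":0,"grip":1},
  {"x":-40,"y":0,"z":0,"rx":0,"ry":0,"rz":0,"grip":1},
  {"x":-40,"y":0,"z":0,"rx":0,"ry":0,"rz":0,"grip":1},
  {"x":-40,"y":0,"z":0,"rx":0,"ry":0,"rz":0,"grip":1},
  {"x":0,"y":0,"z":0,"rx":0,"ry":0,"rz":0,"grip":1},
])

```text
t: 12.0
position: [0.4929, -0.3367, 0.2557]
orientation: [[-0.002, 0.999, 0.038], [-0.001, 0.038, -0.999], [-1.0, -0.002, 0.001]]
force: [1.0, -1.0, -2.2]
finger_gap: 0.169
```

Run:
```python
from h import *
cap('wrist','w9'); cap('scene','s9'); print(ctrl.get_obs()['position'],ctrl.get_obs()['finger_gap'],ctrl.get_obs()['force'])
```

```text
[ 0.4902 -0.3341  0.2502] 0.16419194042077714 [-0.6273  0.2019 -2.3624]
```

View pics/w9.png

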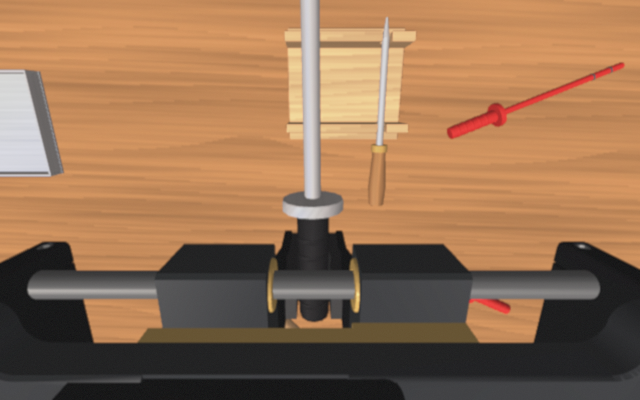

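View pics/s9.png

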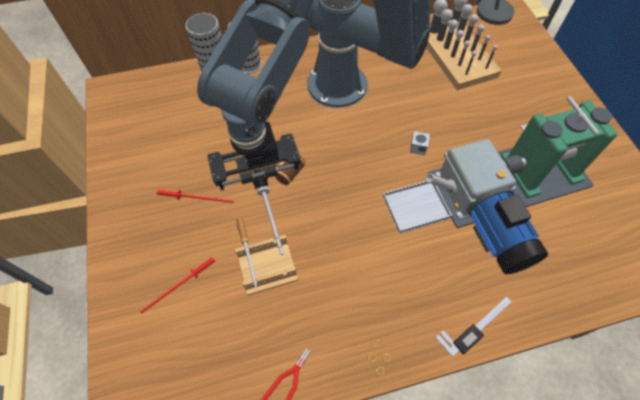

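```bash
cat >> h.py <<'E'
def rod(f):
    f=np.load(f'pics/{f}.npz');i=ctrl.camera_info('wrist');K=i['camera_matrix'];H=i['hand_eye'];P=[]
    g=f['im'].astype(float)
    for v in range(0,190,6):
        row=f['d'][v,270:360]; ok=(row>0)&(row<.42)
        if ok.sum()<4: continue
        u=270+np.where(ok)[0]; 
        if np.ptp(u)>40: continue
        uc=(u.min()+u.max())/2; z=row[ok][np.abs(u-uc)<max(2,ok.sum()/6)].mean()
        c=np.linalg.inv(K)@np.array([uc,v,1.])*z; c=c*(1+.004/np.linalg.norm(c)) # to axis
        P.append(H[:3,:3]@c+H[:3,3])
    P=np.array(P)*1e3; return P
E
python3 - <<'E'
from h import *
P=rod('w9'); print(P)
a=np.polyfit(P[:,1],P[:,0],1);b=np.polyfit(P[:,1],P[:,2],1);print('x=',a,'z=',b,np.degrees(np.arctan([a[0],b[0]])))
E
```

```text
[[-19.1337  50.2582   1.0519]
 [-18.6265  47.258    1.0456]
 [-18.6519  44.3293   1.0413]
 [-18.5079  41.3251   1.2778]]
x= [ -0.0624 -15.8722] z= [-0.0227  2.1435] [-3.571  -1.3002]
```

```bash
sed -i 's/row<.42/row<.27/' h.py
python3 - <<'E'
from h import *
f=np.load('pics/w9.npz'); print(f['d'][::30,300:325:4])
P=rod('w9'); print(P[::3])
a=np.polyfit(P[:,1],P[:,0],1);b=np.polyfit(P[:,1],P[:,2],1);print('x=',a,'z=',b,np.degrees(np.arctan([a[0],b[0]])))
E
```

```text
[[0.3658 0.125  0.1239 0.1246 0.126  0.3653 0.3668]
 [0.3638 0.1281 0.1278 0.127  0.128  0.365  0.3649]
 [0.3728 0.1302 0.1303 0.1312 0.1316 0.3741 0.3751]
 [0.3833 0.1347 0.1346 0.1335 0.1337 0.1382 0.3834]
 [0.3922 0.1389 0.1359 0.1372 0.1371 0.1396 0.3931]
 [0.4175 0.1434 0.1403 0.1399 0.1404 0.1442 0.4171]
 [0.4292 0.1496 0.1449 0.1446 0.1455 0.1463 0.4286]
 [0.1389 0.1381 0.1377 0.1376 0.137  0.139  0.1381]
 [0.1504 0.1488 0.1488 0.1478 0.1492 0.148  0.1502]
 [0.0883 0.0895 0.0879 0.0891 0.089  0.0895 0.0885]
 [0.1632 0.1602 0.1584 0.1584 0.1569 0.1581 0.16  ]
 [0.0794 0.0788 0.0785 0.0781 0.0784 0.0785 0.0792]
 [0.0667 0.0672 0.0664 0.0673 0.0665 0.0681 0.0667]
 [0.0597 0.0598 0.0587 0.0594 0.0598 0.0597 0.0599]]
[[-17.5084 120.3555   0.3245]
 [-17.4372 113.7529   0.3018]
 [-17.7939 106.8618   0.2823]
 [-17.8551  99.8424   0.4751]
 [-17.558   92.6491   0.452 ]
 [-17.9595  85.1661   0.6558]
 [-17.9004  77.4864   0.8627]
 [-18.2131  69.5749   0.8487]
 [-17.946   61.3713   1.0644]
 [-18.6405  53.0319   1.0543]
 [-18.6519  44.3293   1.0413]]
x= [  0.0131 -19.0905] z= [-0.0129  1.7539] [ 0.7479 -0.7374]
```

```bash
cat >> h.py <<'E'
n=np.array([-.046,.999,0]);n/=np.linalg.norm(n);zz=np.array([0,0,1.]);M=np.array([.5326,.095,.16]);ax=(n-zz)/np.sqrt(2)
dt=np.array([.013,1,-.0129]);dt/=np.linalg.norm(dt); tipT=np.array([-16.5,195.5,-.8])/1e3
def Rins(ax=ax,x=None):
    x=-(n+zz) if x is None else x
    # tool frame from dipstick frame: A = [perp, d] in tool; B in world
    def fr(d,x): 
        x=x-d*(d@x);x=x/np.linalg.norm(x);return np.c_[x,d,np.cross(x,d)]
    return fr(ax,x)@fr(dt,np.array([1.,0,0])).T
E
python3 - <<'E'
from h import *
from kin import *
P=np.load('P.npy');q0=ctrl.get_obs()['joints'];log()
R=Rins();print(R)
for k in (.10,.03,-.16):
    p=M-ax*k-R@tipT; s=ik(p,R,P,12,q0); print(k,p,s)
R=Rins(); p=M-ax*.12-R@tipT; print(p); plan(p,R,16)
E
```

```text
[[ 0.0321 -0.0201  0.9993]
 [-0.6971  0.716   0.0368]
 [-0.7162 -0.6978  0.009 ]]
0.1 [ 0.5411 -0.1271  0.3553] [array([-0.0476,  0.3563,  1.5942, -0.8256,  1.2387,  0.2223])]
0.03 [ 0.5388 -0.0776  0.3058] [array([ 0.0456,  0.4257,  1.6354, -0.8351,  1.2265,  0.3693])]
-0.16 [0.5326 0.0566 0.1715] [array([ 0.2861,  0.6646,  1.6387, -0.8114,  1.2072,  0.7006])]
[ 0.5418 -0.1412  0.3695]
pos [ 0.4902 -0.3341  0.2502] n 16 tot shift tool mm [-118.4295   57.7107 -191.688 ] rot deg [-84.4936 -35.6801 -34.0982] F [-0.6273  0.2019 -2.3624] gap 0.16419194042077714 t 12.1
[ -7.4   3.6 -12. ] [-5.28 -2.23 -2.13]
[ -8.    4.4 -11.3] [-5.28 -2.23 -2.13]
[ -8.6   5.1 -10.6] [-5.28 -2.23 -2.13]
[-9.2  5.7 -9.7] [-5.28 -2.23 -2.13]
[-9.8  6.2 -8.8] [-5.28 -2.23 -2.13]
[-10.3   6.6  -7.8] [-5.28 -2.23 -2.13]
[-10.9   6.9  -6.8] [-5.28 -2.23 -2.13]
[-11.4   7.   -5.7] [-5.28 -2.23 -2.13]
[-11.8   7.1  -4.6] [-5.28 -2.23 -2.13]
[-12.3   7.   -3.5] [-5.28 -2.23 -2.13]
[-12.6   6.8  -2.4] [-5.28 -2.23 -2.13]
[-13.    6.5  -1.2] [-5.28 -2.23 -2.13]
[-13.2   6.1  -0.2] [-5.28 -2.23 -2.13]
[-13.4   5.5   0.9] [-5.28 -2.23 -2.13]
[-13.6   4.9   1.9] [-5.28 -2.23 -2.13]
[-13.6   4.2   2.9] [-5.28 -2.23 -2.13]
```

Call:
step_arm([
  {"x":-8,"y":4,"z":-12,"rx":-5.3,"ry":-2.2,"rz":-2.1,"grip":1},
  {"x":-8,"y":4,"z":-11,"rx":-5.3,"ry":-2.2,"rz":-2.1,"grip":1},
  {"x":-9,"y":5,"z":-11,"rx":-5.3,"ry":-2.2,"rz":-2.1,"grip":1},
  {"x":-9,"y":6,"z":-10,"rx":-5.3,"ry":-2.2,"rz":-2.1,"grip":1},
  {"x":-10,"y":6,"z":-9,"rx":-5.3,"ry":-2.2,"rz":-2.1,"grip":1},
  {"x":-10,"y":7,"z":-8,"rx":-5.3,"ry":-2.2,"rz":-2.1,"grip":1},
  {"x":-11,"y":7,"z":-7,"rx":-5.3,"ry":-2.2,"rz":-2.1,"grip":1},
  {"x":-11,"y":7,"z":-6,"rx":-5.3,"ry":-2.2,"rz":-2.1,"grip":1},
  {"x":-12,"y":7,"z":-5,"rx":-5.3,"ry":-2.2,"rz":-2.1,"grip":1},
  {"x":-12,"y":7,"z":-4,"rx":-5.3,"ry":-2.2,"rz":-2.1,"grip":1},
  {"x":-13,"y":7,"z":-2,"rx":-5.3,"ry":-2.2,"rz":-2.1,"grip":1},
  {"x":-13,"y":6,"z":-1,"rx":-5.3,"ry":-2.2,"rz":-2.1,"grip":1},
  {"x":-13,"y":6,"z":0,"rx":-5.3,"ry":-2.2,"rz":-2.1,"grip":1},
  {"x":-13,"y":6,"z":1,"rx":-5.3,"ry":-2.2,"rz":-2.1,"grip":1},
  {"x":-14,"y":5,"z":2,"rx":-5.3,"ry":-2.2,"rz":-2.1,"grip":1},
  {"x":-14,"y":4,"z":3,"rx":-5.3,"ry":-2.2,"rz":-2.1,"grip":1},
  {"x":0,"y":0,"z":0,"rx":0,"ry":0,"rz":0,"grip":1},
])

```text
t: 13.8
position: [0.5206, -0.1236, 0.3309]
orientation: [[-0.003, -0.137, 0.991], [-0.676, 0.73, 0.099], [-0.737, -0.67, -0.094]]
force: [-0.9, -0.1, -1.7]
finger_gap: 0.169
```

Run:
```python
from h import *
cap('scene','s10');cap('wrist','w10')
R=Rins(); p=M-ax*.04-R@tipT; print(p); plan(p,R)
```

```text
[ 0.5392 -0.0847  0.3129]
pos [ 0.521  -0.1252  0.3311] n 2 tot shift tool mm [-14.0866  39.3712  23.5091] rot deg [ 6.4602 -1.9444 -1.827 ] F [ 0.1939 -0.0748 -1.0914] gap 0.16590549224660273 t 13.9
[-7.  19.7 11.8] [ 3.23 -0.97 -0.91]
[-7.2 20.2 10.8] [ 3.23 -0.97 -0.91]
```

View pics/s10.png

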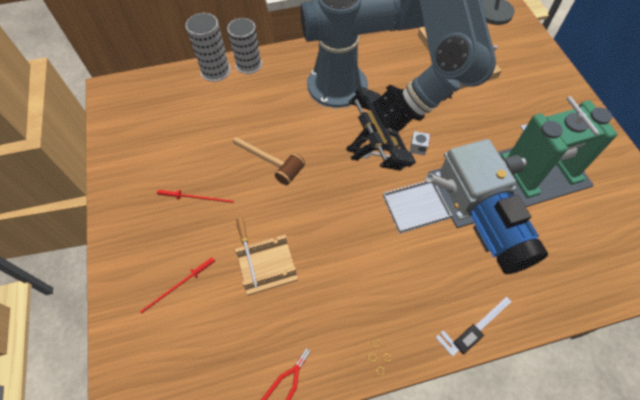

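View pics/w10.png

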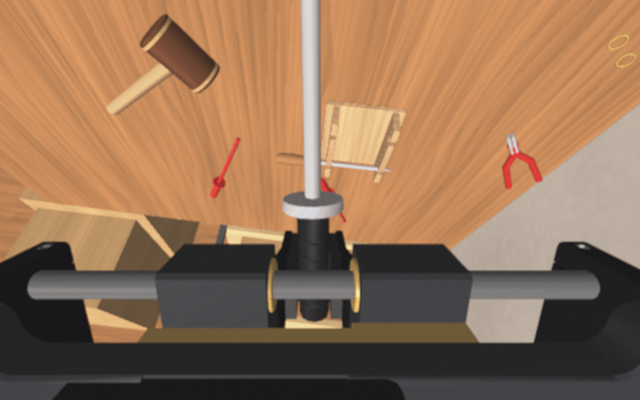

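Call:
step_arm([
  {"x":-5,"y":13,"z":9,"rx":2.4,"ry":-0.7,"rz":-0.7,"grip":1},
  {"x":-5,"y":13,"z":9,"rx":2.4,"ry":-0.7,"rz":-0.7,"grip":1},
  {"x":-5,"y":13,"z":7,"rx":2.4,"ry":-0.7,"rz":-0.7,"grip":1},
  {"x":0,"y":0,"z":0,"rx":0,"ry":0,"rz":0,"grip":1},
])

```text
t: 14.3
position: [0.5422, -0.0883, 0.31]
orientation: [[0.025, 0.005, 1.0], [-0.7, 0.714, 0.014], [-0.713, -0.7, 0.022]]
force: [-1.1, -0.5, -0.6]
finger_gap: 0.169
```

Run:
```python
from h import *
R=Rins(); p=M-ax*.03-R@tipT; print(p); plan(p,R)
```

```text
[ 0.5388 -0.0776  0.3058]
pos [ 0.5422 -0.0883  0.31  ] n 1 tot shift tool mm [-4.5466 10.4919 -3.3625] rot deg [-1.449  -0.3862  0.2367] F [-1.0595 -0.5156 -0.617 ] gap 0.1690143185549142 t 14.3
[-4.5 10.5 -3.4] [-1.45 -0.39  0.24]
```

Call:
step_arm([
  {"x":-3,"y":5,"z":-2,"rx":-0.8,"ry":-0.2,"rz":0.2,"grip":1},
  {"x":-3,"y":5,"z":-2,"rx":-0.8,"ry":-0.2,"rz":0.1,"grip":1},
  {"x":0,"y":0,"z":0,"rx":0,"ry":0,"rz":0,"grip":1},
])

```text
t: 14.6
position: [0.537, -0.079, 0.3063]
orientation: [[0.027, -0.024, 0.999], [-0.696, 0.717, 0.037], [-0.718, -0.697, 0.003]]
force: [-0.0, -0.2, -1.3]
finger_gap: 0.166
```

Run:
```python
from h import *
R=Rins(); p=M-ax*.03-R@tipT; print(p); plan(p,R)
for nm in ('scene','top'):
    im,d=cap(nm,nm+'11')
    x,y=(380,120) if nm=='scene' else (170,140)
    cv2.imwrite(f'pics/{nm}11c.png',cv2.resize(im[y:y+90,x:x+120,::-1],None,fx=6,fy=6,interpolation=cv2.INTER_CUBIC))
    i=ctrl.camera_info(nm);Tc=np.linalg.inv(i['cam_to_world'])
    o=ctrl.get_obs()
    for q in (o['position']+o['orientation']@tipT,M,M-ax*.1):
        c=Tc[:3,:3]@q+Tc[:3,3];u=i['camera_matrix']@c;u=u[:2]/u[2];print(nm,u,((u-[x,y])+.5)*6-.5)
```

```text
[ 0.5388 -0.0776  0.3058]
pos [ 0.537  -0.079   0.3063] n 1 tot shift tool mm [-0.5546  1.2922  1.86  ] rot deg [ 0.2441 -0.2692 -0.1016] F [-0.0031 -0.2041 -1.342 ] gap 0.1664604301023924 t 14.6
[-0.6  1.3  1.9] [ 0.24 -0.27 -0.1 ]
scene [422.7296 174.5371] [258.8774 329.7223]
scene [429.3616 177.5747] [298.6699 347.9484]
scene [408.9542 169.6894] [176.2253 300.6363]
top [227.8965 179.1517] [349.879  237.4103]
top [221.6385 180.2386] [312.3307 243.9314]
top [241.8254 174.6705] [433.4525 210.5232]
```

View pics/scene11c.png

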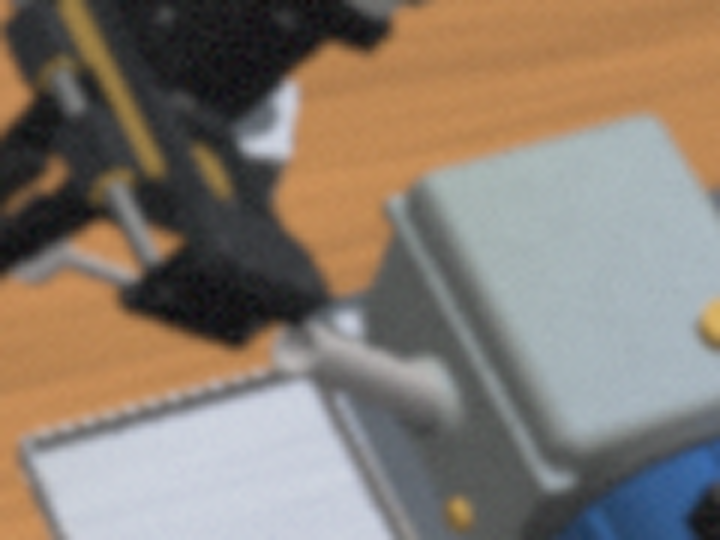

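View pics/top11c.png

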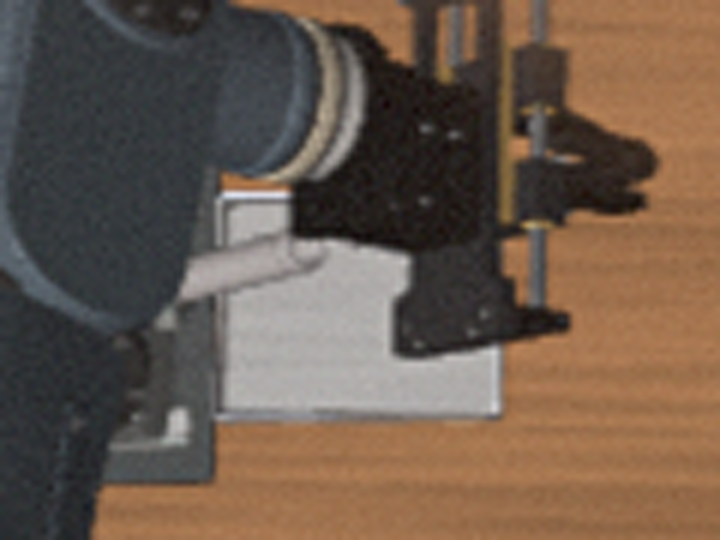

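Call:
step_arm([
  {"x":-0.7,"y":5,"z":2.5,"rx":0.2,"ry":-0.2,"rz":-0.1,"grip":1},
  {"x":0,"y":8,"z":0,"rx":0,"ry":0,"rz":0,"grip":1},
  {"x":0,"y":8,"z":0,"rx":0,"ry":0,"rz":0,"grip":1},
  {"x":0,"y":0,"z":0,"rx":0,"ry":0,"rz":0,"grip":1},
])

```text
t: 15.1
position: [0.5398, -0.0629, 0.2922]
orientation: [[0.033, -0.017, 0.999], [-0.697, 0.716, 0.035], [-0.716, -0.698, 0.011]]
force: [0.6, 0.2, -0.1]
finger_gap: 0.168
```

```bash
cat >> h.py <<'E'
def ins():
    o=ctrl.get_obs();p,R=np.array(o['position']),np.array(o['orientation'])
    t=p+R@tipT; k=(t-M)@ax; e=R.T@(M+k*ax-t)*1e3; w=np.degrees(Ro.from_matrix(R.T@Rins()).as_rotvec())
    # lateral error of the axis at the tip and at the mouth, tool axes
    d=R@dt; s=(M-t)@ax/(d@ax); m=t+d*s
    print('t',o['t'],'tip depth mm',k*1e3,'tip err tool',e,'mouth err tool',R.T@(M-m)*1e3,'rot',w,'F',o['force'],'F tool',R.T@o['force'],'M',o['moment'],'gap',o['finger_gap'])
E
python3 -c "
from h import *
ins()"
```

```text
t 15.1 tip depth mm -9.975238232837148 tip err tool [ 0.6575 -0.0427 -2.2037] mouth err tool [ 0.6552 -0.0431 -2.2303] rot [-0.1526  0.0288  0.0129] F [ 0.596   0.2326 -0.0883] F tool [-0.0796  0.2178  0.6028] M [ 0.442   0.0963 -0.0033] gap 0.16808397322880675
```

Call:
step_arm([
  {"x":0.7,"y":5,"z":-2,"rx":-0.1,"ry":0,"rz":0,"grip":1},
  {"x":0,"y":6,"z":-0.3,"rx":0,"ry":0,"rz":0,"grip":1},
  {"x":0,"y":6,"z":0,"rx":0,"ry":0,"rz":0,"grip":1},
  {"x":0,"y":6,"z":0,"rx":0,"ry":0,"rz":0,"grip":1},
])

```text
t: 15.5
position: [0.5371, -0.0458, 0.2744]
orientation: [[0.033, -0.019, 0.999], [-0.697, 0.716, 0.037], [-0.716, -0.698, 0.01]]
force: [0.3, -0.6, -0.8]
finger_gap: 0.17
```

```bash
python3 -c "
from h import *
ins()
im,d=cap('scene','scene12');cv2.imwrite('pics/scene12c.png',cv2.resize(im[120:210,380:500,::-1],None,fx=6,fy=6,interpolation=cv2.INTER_CUBIC))"
```

```text
t 15.5 tip depth mm 14.792640618484002 tip err tool [ 0.2772 -0.0012  0.1618] mouth err tool [ 0.2848 -0.0012  0.1739] rot [-0.0462  0.0543  0.0287] F [ 0.2992 -0.5981 -0.8343] F tool [1.0243 0.1486 0.2684] M [0.4371 0.0891 0.021 ] gap 0.1699757142017185
```

View pics/scene12c.png

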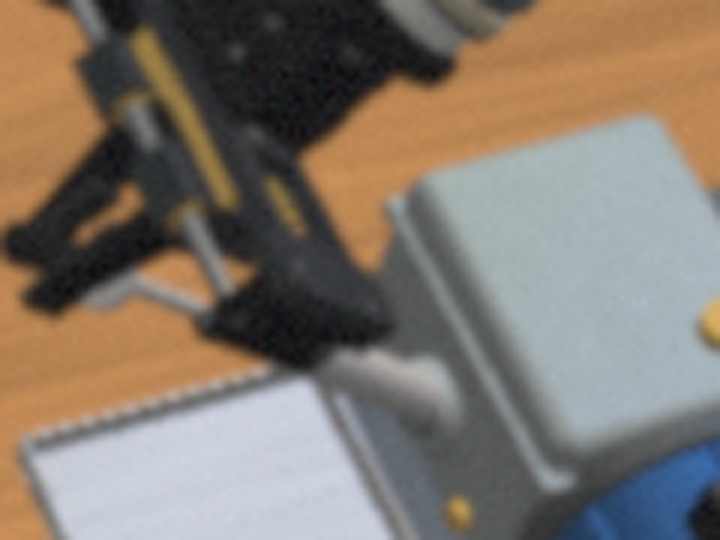

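Call:
step_arm([
  {"x":0.3,"y":8,"z":0,"rx":0,"ry":0,"rz":0,"grip":1},
  {"x":0,"y":8,"z":0,"rx":0,"ry":0,"rz":0,"grip":1},
  {"x":0,"y":8,"z":0,"rx":0,"ry":0,"rz":0,"grip":1},
  {"x":0,"y":8,"z":0,"rx":0,"ry":0,"rz":0,"grip":1},
  {"x":0,"y":8,"z":0,"rx":0,"ry":0,"rz":0,"grip":1},
  {"x":0,"y":0,"z":0,"rx":0,"ry":0,"rz":0,"grip":1},
])

```text
t: 16.15
position: [0.5361, -0.0136, 0.2423]
orientation: [[0.033, -0.021, 0.999], [-0.697, 0.716, 0.038], [-0.717, -0.697, 0.009]]
force: [-0.1, -0.3, -1.4]
finger_gap: 0.172
```

```bash
python3 -c "
from h import *
ins()"
```

```text
t 16.15 tip depth mm 60.215685807617184 tip err tool [ 0.5164 -0.0061  0.0787] mouth err tool [ 0.4824 -0.0065  0.0056] rot [ 0.0701  0.0406 -0.0329] F [-0.1236 -0.345  -1.4145] F tool [ 1.2499  0.742  -0.1489] M [0.4626 0.0313 0.0005] gap 0.17246363009577834
```

Call:
step_arm([
  {"x":0.3,"y":10,"z":0,"rx":0,"ry":0,"rz":0,"grip":1},
  {"x":0.2,"y":10,"z":0,"rx":0,"ry":0,"rz":0,"grip":1},
  {"x":0.2,"y":10,"z":0,"rx":0,"ry":0,"rz":0,"grip":1},
  {"x":0.2,"y":10,"z":0,"rx":0,"ry":0,"rz":0,"grip":1},
  {"x":0.2,"y":10,"z":0,"rx":0,"ry":0,"rz":0,"grip":1},
  {"x":0,"y":10,"z":0,"rx":0,"ry":0,"rz":0,"grip":1},
  {"x":0,"y":8,"z":0,"rx":0,"ry":0,"rz":0,"grip":1},
  {"x":0,"y":0,"z":0,"rx":0,"ry":0,"rz":0,"grip":1},
])

```text
t: 16.95
position: [0.5349, 0.039, 0.1894]
orientation: [[0.033, -0.022, 0.999], [-0.697, 0.716, 0.039], [-0.717, -0.697, 0.009]]
force: [-0.4, 0.4, -1.1]
finger_gap: 0.169
```

```bash
python3 -c "
from h import *
ins();cap('wrist','w13')
im,d=cap('scene','scene13');cv2.imwrite('pics/scene13c.png',cv2.resize(im[120:210,380:500,::-1],None,fx=6,fy=6,interpolation=cv2.INTER_CUBIC))"
```

```text
t 16.95 tip depth mm 134.8256719326008 tip err tool [ 0.2598 -0.0157 -1.0737] mouth err tool [ 0.1932 -0.0172 -1.2817] rot [ 0.0894  0.0779 -0.0293] F [-0.4494  0.3855 -1.0586] F tool [ 0.4749  1.0242 -0.4435] M [0.4263 0.0622 0.0079] gap 0.1685032609598337
```

View pics/scene13c.png

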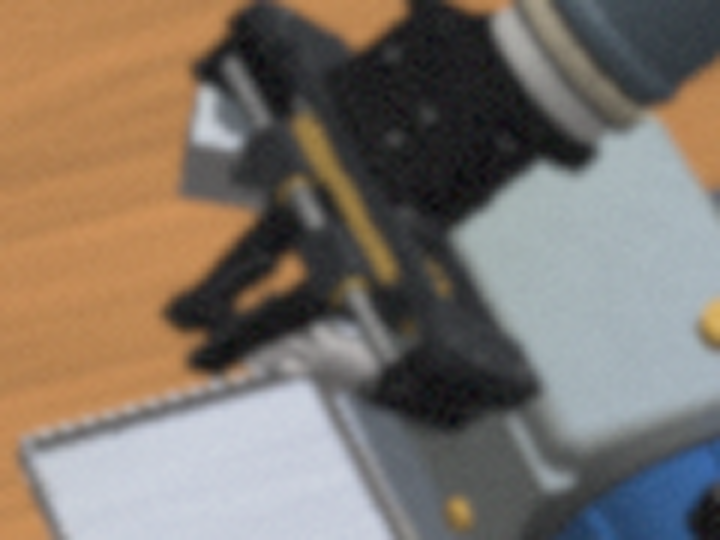

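View pics/w13.png

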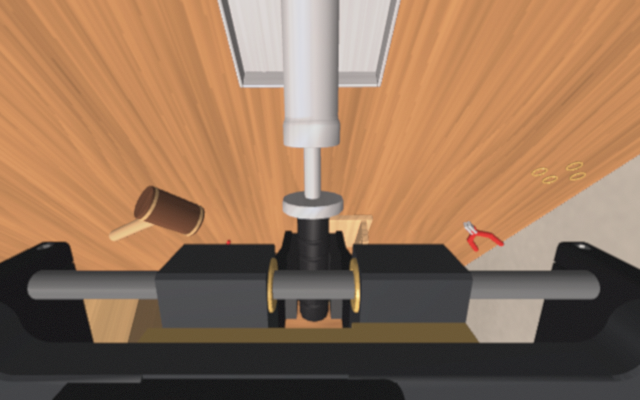

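Call:
step_arm([
  {"x":0.2,"y":6,"z":-0.3,"rx":0,"ry":0,"rz":0,"grip":1},
  {"x":0.2,"y":6,"z":-0.3,"rx":0,"ry":0,"rz":0,"grip":1},
  {"x":0.2,"y":5,"z":0,"rx":0,"ry":0,"rz":0,"grip":1},
  {"x":0,"y":3,"z":0,"rx":0,"ry":0,"rz":0,"grip":1},
])

```text
t: 17.45
position: [0.5346, 0.0524, 0.176]
orientation: [[0.035, -0.018, 0.999], [-0.697, 0.716, 0.037], [-0.716, -0.698, 0.013]]
force: [0.4, 1.3, -0.3]
finger_gap: 0.17
```

```bash
python3 -c "
from h import *
ins()"
```

```text
t 17.45 tip depth mm 153.75424308603152 tip err tool [ 0.2497 -0.038  -2.2531] mouth err tool [ 0.2171 -0.0316 -1.8661] rot [-0.1424  0.1427 -0.0142] F [ 0.3627  1.2562 -0.2663] F tool [-0.6721  1.0791  0.4052] M [ 0.439   0.0766 -0.0421] gap 0.16968397891308953
```

Call:
step_arm([
  {"x":0,"y":3,"z":-0.5,"rx":0,"ry":0,"rz":0,"grip":1},
  {"x":0,"y":3,"z":-0.5,"rx":0,"ry":0,"rz":0,"grip":1},
  {"x":0,"y":2,"z":0,"rx":0,"ry":0,"rz":0,"grip":1},
])

```text
t: 17.75
position: [0.5336, 0.0572, 0.1715]
orientation: [[0.035, -0.018, 0.999], [-0.701, 0.712, 0.037], [-0.713, -0.702, 0.012]]
force: [0.2, -6.9, 4.9]
finger_gap: 0.171
```

```bash
python3 -c "
from h import *
ins()"
```

```text
t 17.75 tip depth mm 160.4507085262983 tip err tool [-0.5996 -0.0155 -1.3558] mouth err tool [ 0.2418 -0.0174 -1.0457] rot [-0.1093  0.1425  0.2985] F [ 0.1999 -6.8744  4.9443] F tool [ 1.301  -8.3696  0.0043] M [-1.2048  0.0668  0.0058] gap 0.17138693458222706
```

Call:
step_arm([
  {"x":0,"y":2,"z":0,"rx":0,"ry":0,"rz":0,"grip":1},
  {"x":0,"y":2,"z":0,"rx":0,"ry":0,"rz":0,"grip":1},
  {"x":0,"y":1,"z":0,"rx":0,"ry":0,"rz":0,"grip":1},
])

```text
t: 18.05
position: [0.5336, 0.057, 0.1718]
orientation: [[0.034, -0.017, 0.999], [-0.709, 0.704, 0.036], [-0.705, -0.71, 0.012]]
force: [-0.2, -3.0, 3.2]
finger_gap: 0.169
```

```bash
python3 -c "
from h import *
ins();cap('wrist','w14')"
```

```text
t 18.05 tip depth mm 160.32987472654798 tip err tool [-2.703  -0.0325 -1.4667] mouth err tool [-0.0332 -0.0165 -1.059 ] rot [-0.1455  0.0651  0.9532] F [-0.2192 -2.979   3.2363] F tool [-0.1756 -4.3911 -0.2881] M [-0.2395  0.105  -0.0206] gap 0.16913861765763658
```

View pics/w14.png

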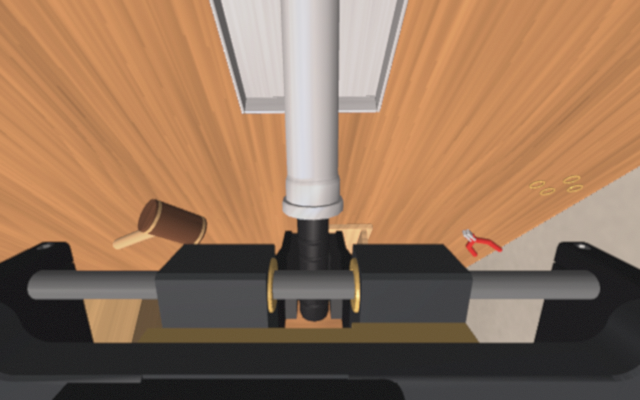

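Call:
step_arm([
  {"x":0,"y":-6,"z":0,"rx":0,"ry":0,"rz":0.5,"grip":1},
  {"x":0,"y":-12,"z":-0.3,"rx":0,"ry":0,"rz":0.4,"grip":1},
  {"x":0,"y":-15,"z":0,"rx":0,"ry":0,"rz":0,"grip":1},
  {"x":0,"y":-15,"z":0,"rx":0,"ry":0,"rz":0,"grip":1},
  {"x":0,"y":-15,"z":0,"rx":0,"ry":0,"rz":0,"grip":1},
])

```text
t: 18.6
position: [0.5341, 0.0116, 0.2155]
orientation: [[0.034, -0.02, 0.999], [-0.691, 0.722, 0.038], [-0.722, -0.692, 0.011]]
force: [0.0, 0.9, -0.1]
finger_gap: 0.168
```

```bash
python3 -c "
from h import *
ins()"
```

```text
t 18.6 tip depth mm 96.94216015564864 tip err tool [ 0.9892 -0.0135  0.5817] mouth err tool [0.1713 0.0046 0.619 ] rot [-0.0203  0.1048 -0.4849] F [ 0.0423  0.8965 -0.0731] F tool [-0.5652  0.6969  0.0753] M [ 0.4531  0.0811 -0.0055] gap 0.16769091432103428
```

Call:
step_arm([
  {"x":0.3,"y":-15,"z":0.2,"rx":0,"ry":0,"rz":-0.2,"grip":1},
  {"x":0.2,"y":-15,"z":0,"rx":0,"ry":0,"rz":-0.2,"grip":1},
  {"x":0,"y":-15,"z":0,"rx":0,"ry":0,"rz":0,"grip":1},
  {"x":0,"y":-15,"z":0,"rx":0,"ry":0,"rz":0,"grip":1},
  {"x":0,"y":-15,"z":0,"rx":0,"ry":0,"rz":0,"grip":1},
  {"x":0,"y":-20,"z":0,"rx":0,"ry":0,"rz":0,"grip":1},
  {"x":0,"y":-25,"z":0,"rx":0,"ry":0,"rz":0,"grip":1},
  {"x":0,"y":-25,"z":0,"rx":0,"ry":0,"rz":0,"grip":1},
  {"x":0,"y":0,"z":0,"rx":0,"ry":0,"rz":0,"grip":1},
])

```text
t: 19.5
position: [0.5364, -0.1036, 0.3271]
orientation: [[0.035, -0.015, 0.999], [-0.697, 0.716, 0.035], [-0.716, -0.698, 0.015]]
force: [-0.4, 0.2, -1.6]
finger_gap: 0.166
```

```bash
python3 -c "
from h import *
ins();cap('wrist','w15');cap('scene','s15')
P=rod('w15');a=np.polyfit(P[:,1],P[:,0],1);b=np.polyfit(P[:,1],P[:,2],1);print(a,b,np.degrees(np.arctan([a[0],b[0]])))
# final: tip over tray
W=lambda u,v:(265+(u+.5)/5-.5,100+(v+.5)/4.2-.5)
T=np.array([.532,.0866,0]); ty=np.array([-.038,.999,0])
from kin import *
Pk=np.load('P.npy')
R=Rins(ax=n,x=-zz); tip=T-ty*.035+zz*.11; p=tip-R@tipT; print('tip',tip,'R',R,'ik',ik(p,R,Pk,10,ctrl.get_obs()['joints'])); plan(p,R)"
```

```text
t 19.5 tip depth mm -63.298332830898154 tip err tool [-3.2006  0.0899  2.6197] mouth err tool [-3.2039  0.0834  2.2668] rot [-0.3177  0.1435  0.0008] F [-0.3594  0.2219 -1.5622] F tool [ 0.9517  1.2541 -0.3743] M [ 0.5191  0.0736 -0.0346] gap 0.1661538196775102
[  0.008  -17.5051] [-0.0117  0.0342] [ 0.459  -0.6715]
tip [0.5333 0.0516 0.11  ] R [[-0.0006 -0.0331  0.9995]
 [ 0.013   0.9994  0.0331]
 [-0.9999  0.013  -0.0002]] ik [array([-0.4656,  0.6284,  1.7069,  0.0156,  0.8127, -0.5094])]
pos [ 0.5353 -0.1017  0.3243] n 6 tot shift tool mm [196.7203 132.296    1.3762] rot deg [-0.1129  0.635  44.8547] F [-0.0268  0.0888 -1.6275] gap 0.17251010315065815 t 19.6
[32.8 22.   0.2] [-0.02  0.11  7.48]
[35.4 17.6  0.3] [-0.02  0.11  7.48]
[37.4 12.8  0.4] [-0.02  0.11  7.48]
[38.7  7.9  0.4] [-0.02  0.11  7.48]
[39.4  2.8  0.5] [-0.02  0.11  7.48]
[39.4 -2.4  0.6] [-0.02  0.11  7.48]
```

View pics/s15.png

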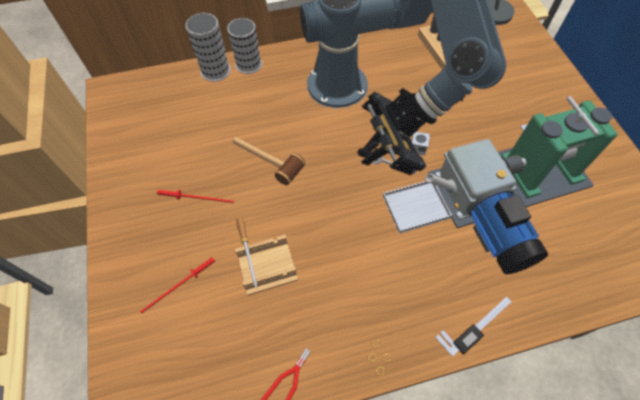

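Call:
step_arm([
  {"x":18,"y":-10,"z":0,"rx":0,"ry":0,"rz":7.5,"grip":1},
  {"x":30,"y":5,"z":0,"rx":0,"ry":0,"rz":7.5,"grip":1},
  {"x":35,"y":10,"z":0.4,"rx":0,"ry":0,"rz":7.5,"grip":1},
  {"x":38,"y":8,"z":0.4,"rx":0,"ry":0,"rz":7.5,"grip":1},
  {"x":39,"y":5,"z":0.5,"rx":0,"ry":0.2,"rz":7.5,"grip":1},
  {"x":39,"y":0,"z":0.5,"rx":0,"ry":0.2,"rz":7.3,"grip":1},
  {"x":0,"y":0,"z":0,"rx":0,"ry":0,"rz":0,"grip":1},
])

```text
t: 20.3
position: [0.5418, -0.149, 0.1281]
orientation: [[-0.001, -0.048, 0.999], [0.047, 0.998, 0.048], [-0.999, 0.047, 0.001]]
force: [-1.1, 0.4, -1.4]
finger_gap: 0.17
```

```bash
sed -i 's/dt=np.array(\[.013/dt=np.array([.009/' h.py; python3 -c "
from h import *
cap('wrist','w16');cap('scene','s16')
P=rod('w16');a=np.polyfit(P[:,1],P[:,0],1);b=np.polyfit(P[:,1],P[:,2],1);print(a,b,np.degrees(np.arctan([a[0],b[0]])))
T=np.array([.532,.0866,0]); ty=np.array([-.038,.999,0])
R=Rins(ax=n,x=-zz); tip=T-ty*.03+zz*.095; p=tip-R@tipT; plan(p,R)
o=ctrl.get_obs();print('tip',o['position']+o['orientation']@tipT,'dir',o['orientation']@dt)"
```

```text
[  0.0173 -19.2694] [-0.0089 -0.0136] [ 0.9883 -0.5081]
pos [ 0.5435 -0.1472  0.1328] n 2 tot shift tool mm [56.3017  6.4055 -3.0412] rot deg [ 1.0582  0.3864 -1.8545] F [ 0.322   1.6154 -0.0206] gap 0.16917354329644732 t 20.4
[28.2  3.2 -1.5] [ 0.53  0.19 -0.93]
[28.1  3.6 -1.5] [ 0.53  0.19 -0.93]
tip [0.5325 0.0472 0.1573] dir [-0.0645  0.9974  0.0322]
```

View pics/w16.png

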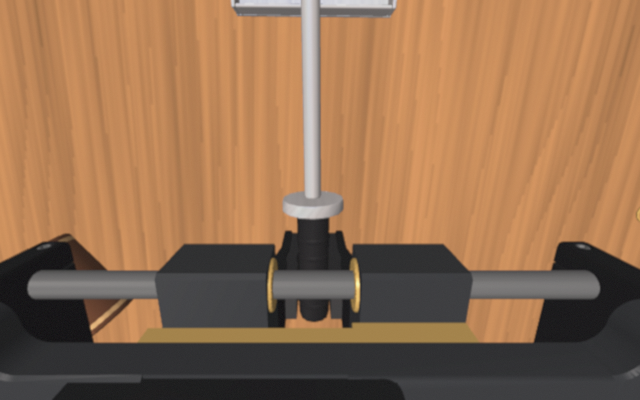

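Call:
step_arm([
  {"x":22,"y":2,"z":-1,"rx":0.4,"ry":0.1,"rz":-0.9,"grip":1},
  {"x":22,"y":2,"z":-1,"rx":0.4,"ry":0.1,"rz":-0.8,"grip":1},
  {"x":12,"y":2,"z":-1,"rx":0.2,"ry":0.1,"rz":-0.3,"grip":1},
  {"x":0,"y":0,"z":0,"rx":0,"ry":0,"rz":0,"grip":1},
  {"x":0,"y":0,"z":0,"rx":0,"ry":0,"rz":0,"grip":1},
])

```text
t: 20.9
position: [0.5458, -0.1333, 0.0854]
orientation: [[0.015, -0.047, 0.999], [-0.007, 0.999, 0.047], [-1.0, -0.008, 0.015]]
force: [-0.1, 0.4, -1.0]
finger_gap: 0.169
```

```bash
sed -i 's/dt=np.array(\[.009/dt=np.array([.012/' h.py; python3 -c "
from h import *
cap('wrist','w17');im,_=cap('scene','s17');im2,_=cap('top','t17')
P=rod('w17');a=np.polyfit(P[:,1],P[:,0],1);b=np.polyfit(P[:,1],P[:,2],1);print(a,b,np.degrees(np.arctan([a[0],b[0]])))
T=np.array([.532,.0866,0]); ty=np.array([-.038,.999,0])
R=Rins(ax=n,x=-zz); tip=T-ty*.03+zz*.095; p=tip-R@tipT; plan(p,R)
o=ctrl.get_obs();print('tip',o['position']+o['orientation']@tipT,'dir',o['orientation']@dt)
cv2.imwrite('pics/s17c.png',cv2.resize(im[130:270,300:500,::-1],None,fx=4,fy=4,interpolation=cv2.INTER_CUBIC))
cv2.imwrite('pics/t17c.png',cv2.resize(im2[130:240,170:350,::-1],None,fx=4,fy=4,interpolation=cv2.INTER_CUBIC))
"
```

```text
Traceback (most recent call last):
IndexError: too many indices for array: array is 1-dimensional, but 2 were indexed
```

```bash
sed -i 's/row<.27/row<.165/' h.py; python3 -c "
from h import *
im=np.load('pics/s17.npz')['im'];im2=np.load('pics/t17.npz')['im']
for w in ('w9','w16','w17'):
    P=rod(w);a=np.polyfit(P[:,1],P[:,0],1);b=np.polyfit(P[:,1],P[:,2],1);print(w,a,b,np.degrees(np.arctan([a[0],b[0]])))
T=np.array([.532,.0866,0]); ty=np.array([-.038,.999,0])
R=Rins(ax=n,x=-zz); tip=T-ty*.03+zz*.095; p=tip-R@tipT; plan(p,R)
o=ctrl.get_obs();print('tip',o['position']+o['orientation']@tipT,'dir',o['orientation']@dt)
cv2.imwrite('pics/s17c.png',cv2.resize(im[130:270,300:500,::-1],None,fx=4,fy=4,interpolation=cv2.INTER_CUBIC))
cv2.imwrite('pics/t17c.png',cv2.resize(im2[130:240,170:350,::-1],None,fx=4,fy=4,interpolation=cv2.INTER_CUBIC))
"
```

```text
w9 [  0.0147 -19.1682] [-0.0129  0.1651] [ 0.8399 -0.7367]
w16 [  0.0139 -18.991 ] [-0.0099  0.0747] [ 0.7988 -0.5673]
w17 [  0.0106 -18.7987] [-0.0124  0.1545] [ 0.6079 -0.71  ]
pos [ 0.5458 -0.1343  0.0852] n 1 tot shift tool mm [ 9.027  -3.8942 -5.6811] rot deg [0.6919 0.8605 1.1041] F [-0.2018  1.3454 -1.9078] gap 0.16896381574348193 t 21.05
[ 9.  -3.9 -5.7] [0.69 0.86 1.1 ]
tip [0.5359 0.0611 0.1003] dir [-0.0577  0.9981 -0.0195]
```

View pics/s17c.png

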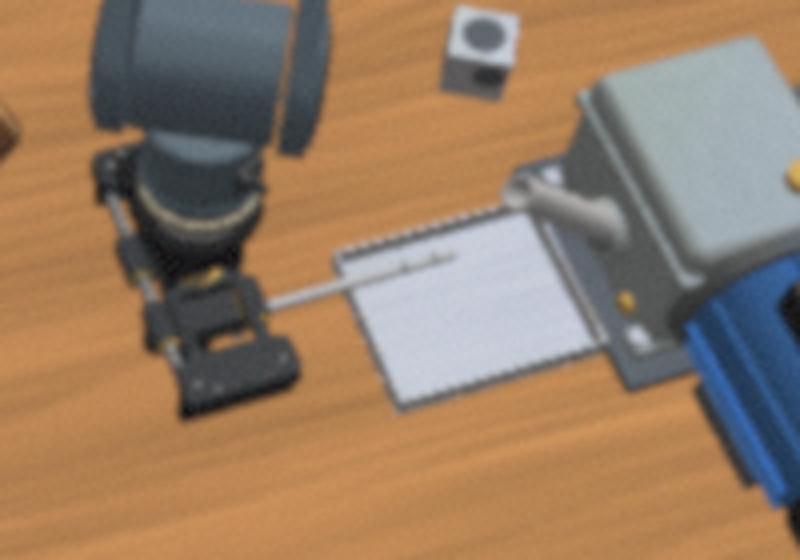

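View pics/t17c.png

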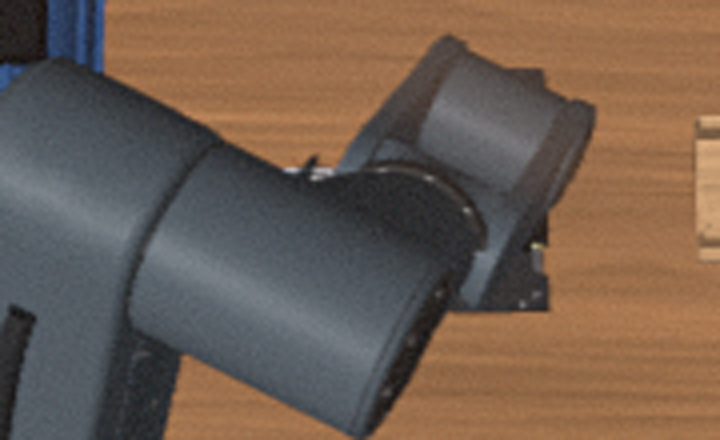

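Call:
step_arm([
  {"x":0,"y":-2,"z":-1.5,"rx":0.3,"ry":0.4,"rz":0.6,"grip":1},
  {"x":0,"y":-1,"z":-1.5,"rx":0.3,"ry":0.4,"rz":0.6,"grip":1},
  {"x":0,"y":0,"z":0,"rx":0,"ry":0,"rz":0,"grip":1},
  {"x":0,"y":0,"z":0,"rx":0,"ry":0,"rz":0,"grip":1},
  {"x":0,"y":0,"z":0,"rx":0,"ry":0,"rz":0,"grip":1},
])

```text
t: 21.55
position: [0.544, -0.1394, 0.0874]
orientation: [[0.003, -0.033, 0.999], [0.013, 0.999, 0.033], [-1.0, 0.013, 0.004]]
force: [-0.4, 0.2, -1.4]
finger_gap: 0.172
```

```bash
python3 -c "
from h import *
im,_=cap('scene','s18');cap('wrist','w18')
P=rod('w18');a=np.polyfit(P[:,1],P[:,0],1);b=np.polyfit(P[:,1],P[:,2],1);print(a,b)
o=ctrl.get_obs();print(o['t'],'tip',o['position']+o['orientation']@tipT,'dir',o['orientation']@dt,o['orientation']@np.array([a[0],1,b[0]]),o['force'],o['qvel'],o['finger_gap'])
cv2.imwrite('pics/s18c.png',cv2.resize(im[130:270,300:500,::-1],None,fx=4,fy=4,interpolation=cv2.INTER_CUBIC))
S=lambda u,v:((u+.5)/4-.5+300,(v+.5)/4-.5+130)
for uv in [(335,256),(525,205),(607,347),(401,409)]: print('tray',onplane('scene',S(*uv),.022))
print('tip at .1',onplane('scene',S(455,256),.1))
"
```

```text
[  0.0124 -18.9066] [-0.0124  0.1659]
21.65 tip [0.5367 0.0559 0.1064] dir [-0.0456  0.999   0.001 ] [-0.0451  0.9991  0.0006] [-0.2553  0.0818 -0.835 ] [ 0.0007  0.0001  0.0029  0.0025  0.0002 -0.001 ] 0.1690350653040135
tray [0.4744 0.0039 0.022 ]
tray [0.4704 0.1551 0.022 ]
tray [0.5973 0.1664 0.022 ]
tray [0.6042 0.0078 0.022 ]
tip at .1 [0.5371 0.0595 0.1   ]
```

View pics/s18.png

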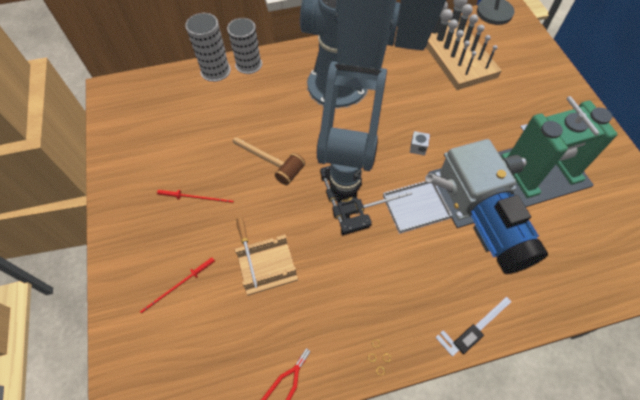

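View pics/s18c.png

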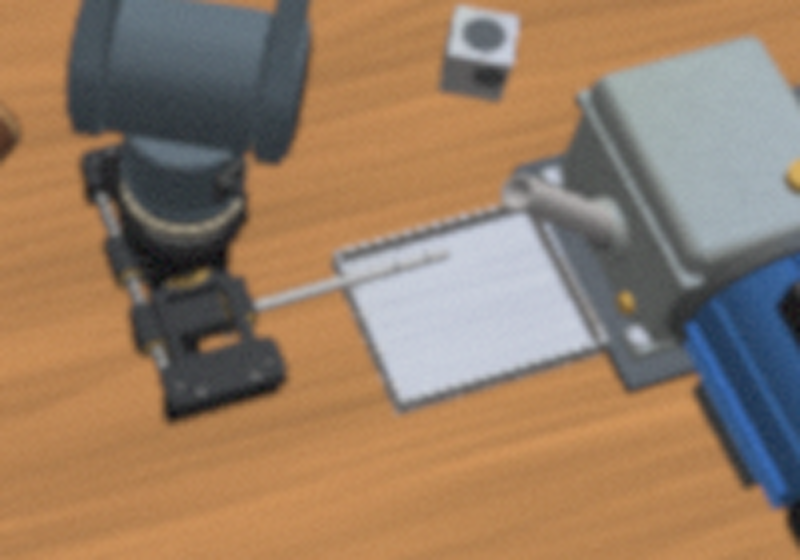

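The scene picture shows the rod level over the tray, with the tip at crop (450,253), well inside the tray outline. The tray, burnisher, mallet and cube are in place, and the arm is still. I'm handing in.

```bash
python3 -c "
from h import *
print(ctrl.finish_job()); o=ctrl.get_obs(); print(o['t'],o['position'],o['finger_gap'])"
```

```text
the job is handed in; nothing more can be done
None
the job is handed in; nothing more can be done
```

The job is done and handed in at about 21.7 s of the 67 s allowed; the hand-in gave no verdict.

**Tray:** I pushed it along the bench with two spread fingers on its outer end wall, without lifting it. On the first push the fingers rode up to the level of the wall's top edge, so I backed off, lowered them and pushed again. Its measured middle is about 9 mm short of the point under the mouth, because the bedplate stops it 5 mm short at best. It is square to the mill within about 1°.

**Dipstick:** I took the black-handled one from the rest. The rod went into the tube with no side force. It stopped at a depth of about 160 mm, with 8 N at the contact and no further travel when I pressed on, and the wrist picture shows the collar on the mouth. I then drew it out until the tip was 63 mm clear.

**Last checks:** The dipstick is level within about 0.1° by the wrist depth measurement, with an earlier spread of about 0.2°. The tip is at (0.537, 0.056, 0.106) m, about 30 mm in from the tray's middle and 84 mm above its rim. It touches nothing, and the grip is steady at 50 N.

The burnisher, mallet, cube and red look-alikes are where they were. The cameras disagreed by 2–4 mm on the mouth, and by 2–3 mm on the handle when I went to grasp it. Both were small enough for the grasp and the bore. The gripper hid the tip during the insertion, so until the rod came into view near the end I relied on the measured pose and the force readings.

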